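Cure the drawer pulls on a levelled plate and return them to their tray

ROBOT

A 7-joint arm with a two-finger parallel gripper is mounted at the origin on the work surface. World frame = base frame: x ahead of the robot, y to its left, z up, the work surface at z = 0. Lengths are in m, angles in rad, forces in N, time in s.
With the tool pointing down it reaches from about 0.425 to 0.925 m from the base axis. Payload 6.8 kg.
Tool frame: the origin (TCP) lies at the centre of the arm's flange, where the gripper is bolted on; the fingertips stand 173 mm ahead of it and the grasp point (between the pads) lies 155 mm ahead of it; z points along the fingers, y is the direction in which the jaws open and shut (so a half turn about z gives the same grasp; the last joint's range is limited). The gripper opens to 85 mm and grips with 20 to 120 N. Pads are 22 mm wide; open, the fingers measure 114 mm over their backs; the gripper's body (76 mm by 85 mm) begins 54 mm behind the grasp point. The pads swing forward as they close: fully open they stand 13 mm farther back than shut.
Start: joints at [-1.293, 0.477, 0.022, 1.555, -0.011, 1.109, -0.083], TCP at [0.254, 0.625, 0.405] pointing down, gripper open.
Joint ranges: [-2.96, 2.96], [-0.34, 2.1], [-1.41, 1.46], [0.24, 2.44], [-1.37, 4.51], [0.17, 1.92], [-2.96, 2.96]. Speed limits (rad/s): [2.39, 2.39, 3.14, 3.14, 3.14, 3.14, 3.14].

INTERFACE

Orientations are given as a rotation vector (axis times angle).
In Python, from bench import readout, grab_frame, camera_model, r gives the robot as it stands.
- The arm moves only by the tool apply_moves, never from a script. Its argument "deltas" is a list of rows, each an object with "xyz": the shift along the world's x, y, z in m, a list of three; "turn": the turn about the world's z in rad. In form: [{"xyz": [dx, dy, dz], "turn": turn}, ...]. A call has 1 to 12 rows; each row shifts and turns the commanded pose from where the row before left it; what a row does not reach is not made up. A row lasts 1/12 s, in which the tool goes at most 41.7 mm and 7.16 degrees, less where a joint would pass 70% of its speed; a pose out of reach is approached as far as the arm can. A call with a gripper value outside its range is refused whole. "claw" is the gripper's target within -1 to 1 (shut at 1, half-way at 0, fully open at -1), set as the call begins (left out, the last holds). The fingers move at their own pace and stop on an object; "squeeze" is the grip in N (left out, the last holds). Time passes only in rows, so rows that do not move let the fingers close. It gives the time, the measured TCP pose, the force and the opening at its end, in the units of the state.
- readout.get_obs(): the state, without advancing time (a new reading comes with each control period).
- grab_frame(name): name is "scene" or "top"; returns the picture (420x560x3 uint8, red, green, blue); there is no depth.
- camera_model(name): a dict with "intrinsics" (3x3 intrinsics, pixels), "k1" (the pictures are not rectified: a ray, as slopes to the right and down, at radius r is drawn at 1 + k1 r^2 times it, then the intrinsics apply), "R" (3x3) and "t" (3): a world point X has camera coordinates R X + t. Camera axes: x right, y down, z forward; pixel columns grow to the right and rows downward; lengths in m; the calibration is good to about 2 mm. A picture is of the moment at which its call begins. camera_model takes no time and is no camera call.
- r.hand_in(): hands the job in, once; it reports no verdict.
The state is a dict: "clock": time; "joints": joint angles; "qvel": joint speeds; "tau": joint torques, N m; "tcp_pos": TCP position; "orientation": TCP orientation; "contact_force": force on the tool from outside, world axes, zero at the start; "moment": the same for the moment, N m; "grip_width": finger opening in m.
Only numpy, scipy, OpenCV 4.12 (cv2) and the standard library are available. Lean on these libraries where they do the work, as an engineer would, in place of code of your own. Each camera call takes 0.05 s, during which the arm holds its last target.

TASK

Turn the red knob until the hinged plate sits level, and after that lift every wooden drawer pull out of the pocket tray and lay it flat and wholly on the plate, side by side. When all are there, take the curing lamp from its rest, hold it still with its lens facing straight down about 10 cm above the yellow spot at the middle of the plate for three seconds, and lay it back in its rest the way it lay. Then put every pull back down into a pocket of the tray, any pocket, one in each; the plate stays level, and the brush pot and the jar are left alone.

Things in the scene. Friction and masses are not known exactly. Their poses are not given: they have to be found in the camera images.
- plate_mid (a point): Centre of the plate's top face (a yellow spot, which pulls may cover). The plate is a slab with a dark rubber top, 150 mm along its x (away from the robot at yaw 0), 240 mm along y, 8 mm thick, its top 70 mm above the bench when level. It is hinged along its far (+x) edge; the near edge starts low. This frame tips with the plate; z is its normal.
- plate (a joint): Tilt of the plate in rad: 0 is level, negative is near edge low (it starts between -0.135 and -0.08). Only the knob drives it, 0.05 rad for each rad of knob. A red pointer at the plate's left near corner meets the red top of a white post when level.
- knob_grip (a point): On the axis of the tilt-screw knob, in its red grip bar, 58 mm above the bench, 150 mm from the plate's middle towards the robot. The bar is 50 mm long (x), 14 mm thick (y) and 28 mm tall: its top 10 mm above this point, its foot, on a black disc 52 mm across, 18 mm below. Pinch it across its thickness from above. It turns with the knob and stays where left (friction 0.1 N m).
- levelknob (a joint): Angle of that knob in rad, growing clockwise seen from above, 0 to 6. Clockwise raises the near edge of the plate; the plate is level at 3.0. It starts between 0.3 and 1.4, so several grips may be needed.
- tray: Grey plastic pocket tray, 200 x 140 x 14 mm (x, y, z), fixed to the bench, origin at the centre of its underside. Its four pockets, 72 x 34 mm and 5 mm deep, lie at x = -46 or +46 mm, y = -34 or +34 mm, long side along x; pulls in them stand 23 mm proud of its top.
- pull1: Wooden drawer pull: a plain bar 64 x 26 x 28 mm (its x, y, z), about 50 g, edges rounded, two small brass dots on top. Origin at its centre (half-way up). It starts in one of the tray's pockets, its length along the tray's x, or is absent (None). It can be gripped across its width or its length.
- pull2: Wooden drawer pull: a plain bar 64 x 26 x 28 mm (its x, y, z), about 50 g, edges rounded, two small brass dots on top. Origin at its centre (half-way up). It starts in one of the tray's pockets, its length along the tray's x, or is absent (None). It can be gripped across its width or its length.
- pull3: Wooden drawer pull: a plain bar 64 x 26 x 28 mm (its x, y, z), about 50 g, edges rounded, two small brass dots on top. Origin at its centre (half-way up). It starts in one of the tray's pockets, its length along the tray's x, or is absent (None). It can be gripped across its width or its length.
- pull4: Wooden drawer pull: a plain bar 64 x 26 x 28 mm (its x, y, z), about 50 g, edges rounded, two small brass dots on top. Origin at its centre (half-way up). It starts in one of the tray's pockets, its length along the tray's x, or is absent (None). It can be gripped across its width or its length.
- lamp: Cordless curing lamp, about 0.22 kg: a grey bar along its x, 150 mm long (from -90 to +60 mm), 30 mm wide (y), 28 mm tall (z), with a black round head 44 mm across at its +x end pointing down (-z). Origin in the middle of the black rubber grip band, half-way up the bar, near its centre of mass: grip it there across its width from above.
- lamp_lens (a point): Centre of the lamp's lens, under its head, 78 mm ahead of the lamp's origin along its x and 34 mm below it; the light goes along the lamp's -z.
- rest_mid (a point): Where the lamp's origin is when it lies in its rest, 64 mm above the bench; axes as the lamp's. The rest is a fixed wooden stand with two saddles, 14 mm thick, at x = -60 and +42 mm, carrying the lamp's underside 50 mm above the bench between side lips 38 mm apart and 10 mm high; between the saddles it is open down to its 10 mm foot board.
- rest_lens (a point): Where the lamp's lens is when the lamp lies in its rest the right way round.
- brushpot: Bystander: green pot of brushes, 80 mm across, 95 mm tall, 185 mm with its brushes; origin under its centre.
- waxjar: Bystander: amber jar, 68 mm across, 75 mm tall; origin under its centre.
Not all that is in view belongs to the job. Leave any purple or turquoise look-alike of the pull3 alone.

How it is judged:
By the outcome, as a careful person would: the job done as asked, in the order asked, and still so for the second after the job is handed in, with the robot touching nothing.
Of pull1, pull2, pull3, pull4 only 2 to 3 are there at a start; the rules pass over those that are not, and their reading is None.
At some moment in a run one of pull1, pull2, pull3, pull4 may be knocked a few centimetres aside while the robot is not near it.
It also fails if it takes over 210 s, if anything falls off the work surface, if the arm or the gripper's body presses on something with over 40 N, if the wrist force passes 120 N, or if a joint passes its speed limit or range.

## Working session

There is one attempt and no reset: what is moved stays moved. The work goes in short steps, Python scripts to look and compute and a tool call to move; the robot and the scene stay as the last step left them, time stands still between calls to the robot, and variables do not carry over. Pictures are saved under pics/ and viewed, and the job is handed in when it is done.

Besides the shell and the picture viewer there is one more tool, called as name(argument=value, ...) on one line, values as JSON. apply_moves: Moves the arm, as the interface text tells. Its arguments: {"type":"object","properties":{"deltas":{"type":"array"},"claw":{"type":"number"},"squeeze":{"type":"number"}},"required":["deltas"]}

```bash
ls; mkdir -p pics
cat > snap.py <<'E'
import cv2,sys
from bench import grab_frame
def snap(cam,fn):
    im=grab_frame(cam); cv2.imwrite('pics/'+fn+'.png',im[:,:,::-1].copy()); return im
if __name__=='__main__':
    for c in sys.argv[2:]: snap(c,sys.argv[1]+'_'+c)
E
python3 snap.py a scene top
python3 - <<'E'
from bench import readout,camera_model
print(readout.get_obs())
for c in('scene','top'): print(camera_model(c))
E
```

```text
pics
{'clock': 0.1, 'joints': array([-1.29308401,  0.4777329 ,  0.02235361,  1.55633156, -0.01148962,
        1.10932399, -0.08309237]), 'qvel': array([ 0.00102872, -0.00163833, -0.00080377, -0.00276393,  0.00119892,
        0.00244062,  0.00065858]), 'tau': array([ 4.39150390e-03, -5.97761929e+01,  1.61373764e+00, -2.81956744e+01,
        1.28631681e-02,  5.00426118e-03, -3.46913112e-05]), 'tcp_pos': array([0.25391606, 0.62515791, 0.40382143]), 'orientation': array([-6.02210060e-01, -3.08314410e+00,  2.60283109e-03]), 'contact_force': array([ 0.42681215,  0.25109451, -0.0959545 ]), 'moment': array([0.03824911, 0.03194468, 0.02578982]), 'grip_width': 0.08553322037120088}
{'intrinsics': array([[471.89070602,   0.        , 271.19301351],
       [  0.        , 471.89070602, 210.9190078 ],
       [  0.        ,   0.        ,   1.        ]]), 'k1': 0.0384152996034695, 'R': array([[-0.2305259 ,  0.97298279, -0.01274006],
       [ 0.82462137,  0.18839092, -0.53339334],
       [-0.51658243, -0.1334667 , -0.84577139]]), 't': array([ 0.18859422, -0.44623206,  1.40980702])}
{'intrinsics': array([[427.65186518,   0.        , 277.8299145 ],
       [  0.        , 427.65186518, 208.6731203 ],
       [  0.        ,   0.        ,   1.        ]]), 'k1': 0.03822314556014583, 'R': array([[-2.83708430e-02, -9.99595556e-01, -1.95421987e-03],
       [-9.95799535e-01,  2.84332546e-02, -8.70335378e-02],
       [ 8.70539024e-02, -5.23203593e-04, -9.96203465e-01]]), 't': array([-0.01307686,  0.61594298,  1.00970603])}
```

View pics/a_scene.png

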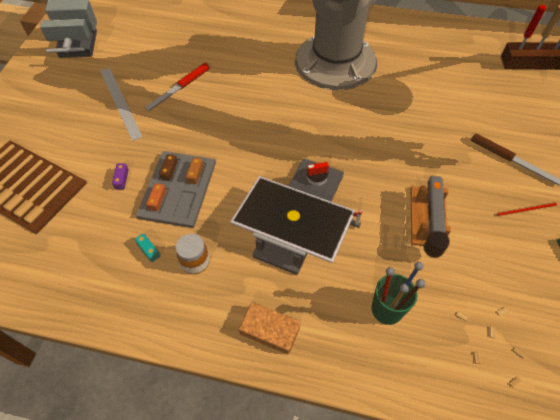

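View pics/a_top.png

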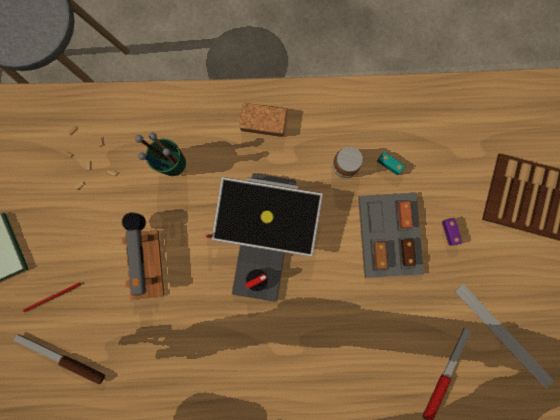

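The scene view shows three wooden pulls in the tray, at (168,167), (194,170) and (157,197). The look-alikes are purple at (120,176) and turquoise at (147,247). The top view shows the plate's yellow spot at (267,217), the knob at (256,282), and the lamp with its head at (134,221). Next I enlarge and measure.

```bash
cat > geo.py <<'E'
import numpy as np,cv2
from bench import camera_model
CM={c:camera_model(c) for c in('scene','top')}
def ray(c,u,v):
    m=CM[c];K=m['intrinsics'];d=np.array([(u-K[0,2])/K[0,0],(v-K[1,2])/K[1,1]]);s=d.copy()
    for _ in range(20): s=d/(1+m['k1']*(s@s))
    R=np.array(m['R']);o=-R.T@np.array(m['t']);return o,R.T@np.array([s[0],s[1],1])
def at_z(c,u,v,z):
    o,d=ray(c,u,v);return o+d*(z-o[2])/d[2]
def tri(uv1,uv2):
    # scene uv, top uv
    A=[];b=[]
    for c,uv in(('scene',uv1),('top',uv2)):
        o,d=ray(c,*uv);d/=np.linalg.norm(d);P=np.eye(3)-np.outer(d,d);A.append(P);b.append(P@o)
    return np.linalg.lstsq(np.vstack(A),np.hstack(b),rcond=None)[0]
def proj(c,X):
    m=CM[c];p=np.array(m['R'])@np.array(X)+np.array(m['t']);s=p[:2]/p[2];s=s*(1+m['k1']*(s@s));K=m['intrinsics'];return np.array([K[0,0]*s[0]+K[0,2],K[1,1]*s[1]+K[1,2]])
E
python3 - <<'E'
import cv2
t=cv2.imread('pics/a_top.png')
cv2.imwrite('pics/a_t1.png',cv2.resize(t[140:310,110:330],None,fx=3.5,fy=3.5,interpolation=cv2.INTER_CUBIC))
cv2.imwrite('pics/a_t2.png',cv2.resize(t[140:290,340:480],None,fx=4,fy=4,interpolation=cv2.INTER_CUBIC))
E
```

```text
(no output)
```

View pics/a_t1.png

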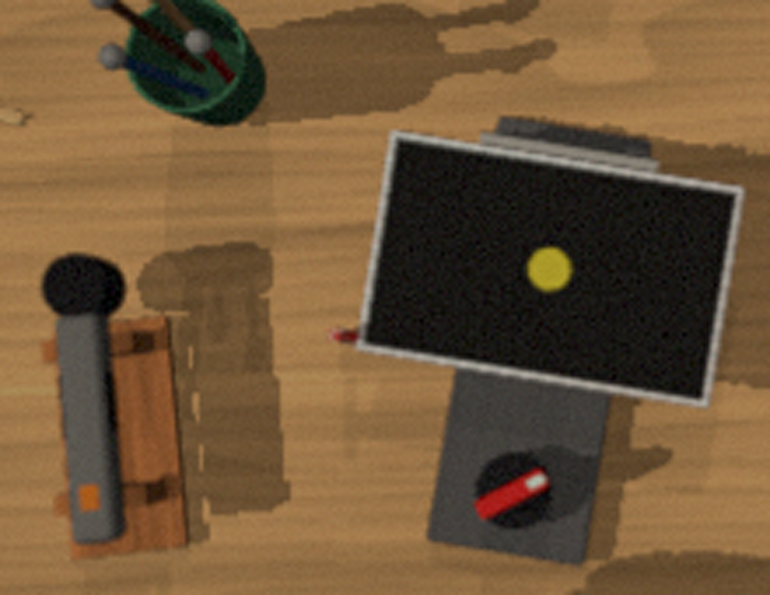

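View pics/a_t2.png

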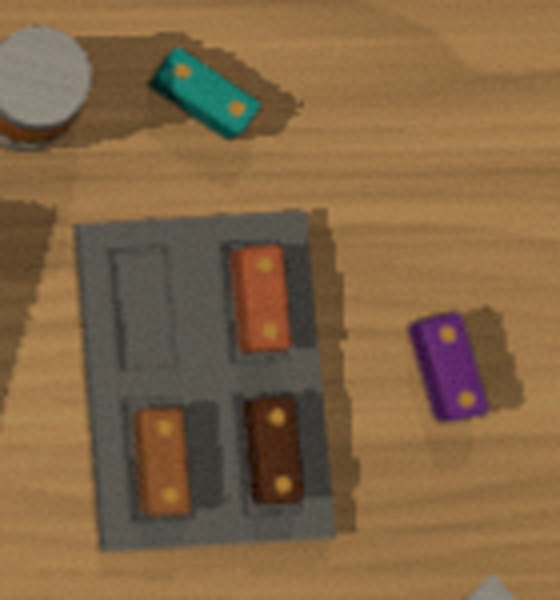

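```bash
cat > m1.py <<'E'
import numpy as np
from geo import *
f1=lambda x,y:(110+x/3.5,140+y/3.5); f2=lambda x,y:(340+x/4,140+y/4)
def Z(f,x,y,z): return at_z('top',*f(x,y),z)
np.set_printoptions(precision=4,suppress=True)
print('plate far',Z(f1,395,132,.07),Z(f1,742,187,.07)); 
for z in(.05,.055,.06): print('near',Z(f1,362,347,z),Z(f1,707,403,z))
print('spot',Z(f1,549,270,.062))
print('knob bar ends',Z(f1,482,510,.068),Z(f1,545,480,.068),'mid',Z(f1,513,495,.068),'disc',Z(f1,513,490,.04))
c=[Z(f2,*p,.014) for p in((78,226),(306,212),(335,537),(102,549))]
print('tray',c,np.mean(c,0), np.linalg.norm(c[0]-c[1]),np.linalg.norm(c[1]-c[2]))
for n,a,b in(('ne',(264,265),(270,331)),('sw',(165,428),(170,495)),('se',(277,417),(283,485))):
  A=Z(f2,*a,.037);B=Z(f2,*b,.037);print(n,(A+B)/2,np.linalg.norm(A-B),np.degrees(np.arctan2((A-B)[1],(A-B)[0])))
L=[Z(f1,*p,.078) for p in((58,318),(106,318),(76,541),(122,537))]
print('lamp bar top',L, 'rear mid',(L[2]+L[3])/2,'front',(L[0]+L[1])/2,'head',Z(f1,86,285,.08))
R=[Z(f1,*p,.01) for p in((168,316),(187,545),(72,558))];print('restboard',R)
E
python3 m1.py
python3 - <<'E'
import cv2
t=cv2.imread('pics/a_scene.png')
cv2.imwrite('pics/a_s1.png',cv2.resize(t[150:280,225:465],None,fx=3.3,fy=3.3,interpolation=cv2.INTER_CUBIC))
E
```

```text
plate far [0.6878 0.0957 0.07  ] [ 0.6442 -0.1344  0.07  ]
near [0.5457 0.1229 0.05  ] [ 0.5017 -0.1076  0.05  ]
near [0.5456 0.1222 0.055 ] [ 0.5018 -0.1072  0.055 ]
near [0.5455 0.1214 0.06  ] [ 0.5019 -0.1068  0.06  ]
spot [ 0.5931 -0.0044  0.062 ]
knob bar ends [0.4368 0.0433 0.068 ] [0.455  0.0017 0.068 ] mid [0.4459 0.0228 0.068 ] disc [0.447  0.0243 0.04  ]
tray [array([ 0.6407, -0.2319,  0.014 ]), array([ 0.6453, -0.3714,  0.014 ]), array([ 0.448 , -0.3772,  0.014 ]), array([ 0.4444, -0.2374,  0.014 ])] [ 0.5446 -0.3045  0.014 ] 0.13949747749307215 0.19735570127114652
ne [ 0.5917 -0.3379  0.037 ] 0.03957430286617541 2.0113079848348914
sw [ 0.4964 -0.2739  0.037 ] 0.03948076471748137 1.3301319238791418
se [ 0.5008 -0.3404  0.037 ] 0.04007338470601515 1.7459900929847545
lamp bar top [array([0.5699, 0.3162, 0.078 ]), array([0.5689, 0.2851, 0.078 ]), array([0.4261, 0.3039, 0.078 ]), array([0.4277, 0.2745, 0.078 ])] rear mid [0.4269 0.2892 0.078 ] front [0.5694 0.3007 0.078 ] head [0.5908 0.2974 0.08  ]
restboard [array([0.5721, 0.2639, 0.01  ]), array([0.4141, 0.2511, 0.01  ]), array([0.4078, 0.3297, 0.01  ])]
```

View pics/a_s1.png

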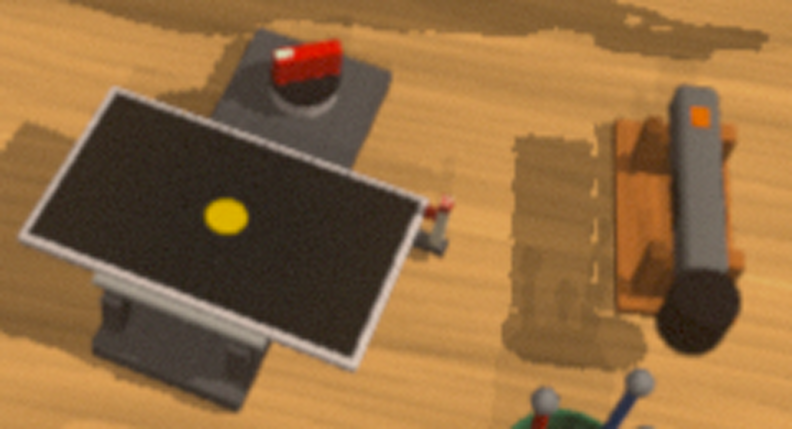

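The top view gives:

| Item | World position |
|---|---|
| Plate spot | (0.593, -0.004), yaw about -10.7° |
| Knob | (0.446, 0.024), bar's white end at about -66°, so knob ≈ 0.97 rad |
| Tray centre | (0.545, -0.305) |
| Lamp bar | y ≈ 0.29–0.30 |

I start with the knob.

apply_moves(deltas=[{"xyz": [0.0128, -0.04, 0], "turn": -0.0516}, {"xyz": [0.0128, -0.04, 0], "turn": -0.0516}, {"xyz": [0.0128, -0.04, 0], "turn": -0.0516}, {"xyz": [0.0128, -0.04, 0], "turn": -0.0516}, {"xyz": [0.0128, -0.04, 0], "turn": -0.0516}, {"xyz": [0.0128, -0.04, 0], "turn": -0.0516}, {"xyz": [0.0128, -0.04, 0], "turn": -0.0516}, {"xyz": [0.0128, -0.04, 0], "turn": -0.0516}, {"xyz": [0.0128, -0.04, 0], "turn": -0.0516}, {"xyz": [0.0128, -0.04, 0], "turn": -0.0516}, {"xyz": [0.0128, -0.04, 0], "turn": -0.0516}, {"xyz": [0.0128, -0.04, 0], "turn": -0.0516}], claw=-0.2, squeeze=40)

```text
clock: 1.1
tcp_pos: [0.4063, 0.1471, 0.4047]
orientation: [-1.516, -2.751, -0.0]
contact_force: [0.5, 0.8, -0.1]
grip_width: 0.0513
```

apply_moves(deltas=[{"xyz": [0.0128, -0.04, -0.02], "turn": -0.0516}, {"xyz": [0.0128, -0.04, -0.02], "turn": -0.0516}, {"xyz": [0.0128, -0.04, -0.02], "turn": -0.0516}, {"xyz": [0, 0, 0], "turn": 0}, {"xyz": [0, 0, 0], "turn": 0}])

```text
clock: 1.52
tcp_pos: [0.4406, 0.0396, 0.35]
orientation: [-1.727, -2.623, 0.004]
contact_force: [-0.6, 1.0, -0.0]
grip_width: 0.0512
```

```bash
cat > st.py <<'E'
import numpy as np
from bench import readout
from scipy.spatial.transform import Rotation as Ro
def st():
    o=readout.get_obs();R=Ro.from_rotvec(o['orientation']).as_matrix()
    print('t %.2f'%o['clock'],'tcp',np.round(o['tcp_pos'],4),'jaw deg %.2f'%np.degrees(np.arctan2(R[1,1],R[0,1])),'rad %.3f'%np.arctan2(R[1,1],R[0,1]),'zax',np.round(R[:,2],3),'w %.4f'%o['grip_width'],'F',np.round(o['contact_force'],1),'q',np.round(o['joints'],2))
    return o
if __name__=='__main__': st()
E
python3 st.py
```

```text
t 1.52 tcp [0.4406 0.0396 0.35  ] jaw deg 23.26 rad 0.406 zax [-0.002 -0.001 -1.   ] w 0.0512 F [-0.6  1.  -0. ] q [-0.65  0.17  0.47  2.17 -0.1   0.83  0.29]
```

apply_moves(deltas=[{"xyz": [0.0027, -0.008, -0.02], "turn": 0}, {"xyz": [0.0027, -0.008, -0.02], "turn": 0}, {"xyz": [0, 0, -0.02], "turn": 0}, {"xyz": [0, 0, -0.015], "turn": 0}, {"xyz": [0, 0, 0], "turn": 0}, {"xyz": [0, 0, 0], "turn": 0}])

```text
clock: 2.02
tcp_pos: [0.446, 0.0267, 0.2759]
orientation: [-1.718, -2.629, 0.001]
contact_force: [-0.8, -0.3, 1.0]
grip_width: 0.0513
```

```bash
python3 st.py
```

```text
t 2.02 tcp [0.446  0.0267 0.2759] jaw deg 23.66 rad 0.413 zax [-0.001 -0.    -1.   ] w 0.0513 F [-0.8 -0.3  1. ] q [-0.57  0.31  0.44  2.22 -0.22  0.65  0.44]
```

apply_moves(deltas=[{"xyz": [0, -0.003, -0.015], "turn": 0}, {"xyz": [0, 0, -0.015], "turn": 0}, {"xyz": [0, 0, -0.012], "turn": 0}, {"xyz": [0, 0, -0.012], "turn": 0}, {"xyz": [0, 0, 0], "turn": 0}, {"xyz": [0, 0, 0], "turn": 0}])

```text
clock: 2.52
tcp_pos: [0.4466, 0.0233, 0.2228]
orientation: [1.72, 2.629, 0.001]
contact_force: [0.1, -0.3, 0.7]
grip_width: 0.0513
```

apply_moves(deltas=[{"xyz": [0, 0, 0], "turn": 0}, {"xyz": [0, 0, 0], "turn": 0}, {"xyz": [0, 0, 0], "turn": 0}, {"xyz": [0, 0, 0], "turn": 0}, {"xyz": [0, 0, 0], "turn": 0}, {"xyz": [0, 0, 0], "turn": 0}], claw=1, squeeze=40)

```text
clock: 3.02
tcp_pos: [0.4474, 0.0231, 0.2231]
orientation: [1.72, 2.627, 0.004]
contact_force: [0.5, 2.1, 6.4]
grip_width: 0.0127
```

```bash
python3 st.py
```

```text
t 3.02 tcp [0.4474 0.0231 0.2231] jaw deg 23.58 rad 0.411 zax [ 0.003  0.001 -1.   ] w 0.0127 F [0.5 2.1 6.4] q [-0.5   0.42  0.37  2.25 -0.31  0.52  0.52]
```

Gripped. Now I turn it clockwise.

apply_moves(deltas=[{"xyz": [0, 0, 0], "turn": -0.1}, {"xyz": [0, 0, 0], "turn": -0.1}, {"xyz": [0, 0, 0], "turn": -0.1}, {"xyz": [0, 0, 0], "turn": -0.1}, {"xyz": [0, 0, 0], "turn": -0.1}, {"xyz": [0, 0, 0], "turn": -0.1}, {"xyz": [0, 0, 0], "turn": -0.1}, {"xyz": [0, 0, 0], "turn": -0.1}, {"xyz": [0, 0, 0], "turn": -0.1}, {"xyz": [0, 0, 0], "turn": -0.1}, {"xyz": [0, 0, 0], "turn": 0}])

```text
clock: 3.93
tcp_pos: [0.4463, 0.0231, 0.223]
orientation: [-2.773, -1.473, -0.001]
contact_force: [-4.1, 1.1, 17.3]
grip_width: 0.0129
```

apply_moves(deltas=[{"xyz": [0, 0, 0], "turn": -0.1}, {"xyz": [0, 0, 0], "turn": -0.1}, {"xyz": [0, 0, 0], "turn": -0.1}, {"xyz": [0, 0, 0], "turn": -0.1}, {"xyz": [0, 0, 0], "turn": -0.1}, {"xyz": [0, 0, 0], "turn": -0.1}, {"xyz": [0, 0, 0], "turn": -0.1}, {"xyz": [0, 0, 0], "turn": -0.1}, {"xyz": [0, 0, 0], "turn": -0.1}, {"xyz": [0, 0, 0], "turn": -0.1}, {"xyz": [0, 0, 0], "turn": 0}, {"xyz": [0, 0, 0], "turn": 0}])

```text
clock: 4.93
tcp_pos: [0.4459, 0.024, 0.223]
orientation: [-3.136, 0.028, 0.004]
contact_force: [-7.3, 7.0, 24.7]
grip_width: 0.0127
```

```bash
python3 st.py; python3 snap.py b scene top;python3 - <<'E'
import cv2
t=cv2.imread('pics/b_scene.png')
cv2.imwrite('pics/b_s1.png',cv2.resize(t[150:280,225:465],None,fx=3.3,fy=3.3,interpolation=cv2.INTER_CUBIC))
t=cv2.imread('pics/b_top.png')
cv2.imwrite('pics/b_t1.png',cv2.resize(t[140:310,110:330],None,fx=3.5,fy=3.5,interpolation=cv2.INTER_CUBIC))
E
```

```text
t 4.93 tcp [0.4459 0.024  0.223 ] jaw deg -91.01 rad -1.588 zax [-0.002  0.005 -1.   ] w 0.0127 F [-7.3  7.  24.7] q [-0.9   0.58  0.91  2.27 -0.81  0.66 -0.98]
```

View pics/b_s1.png

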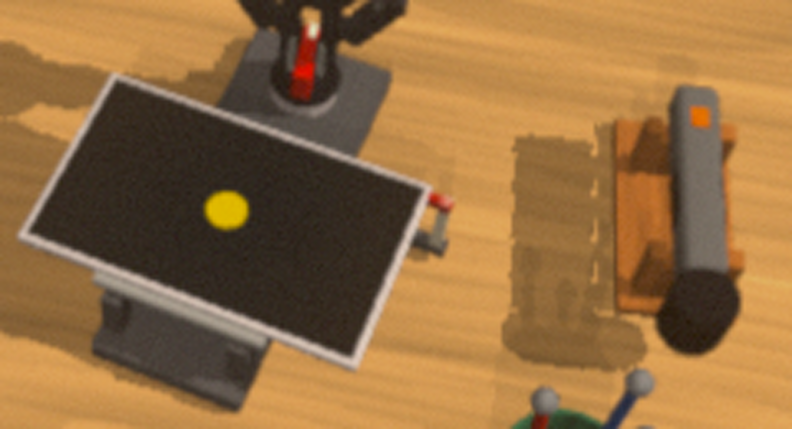

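View pics/b_t1.png

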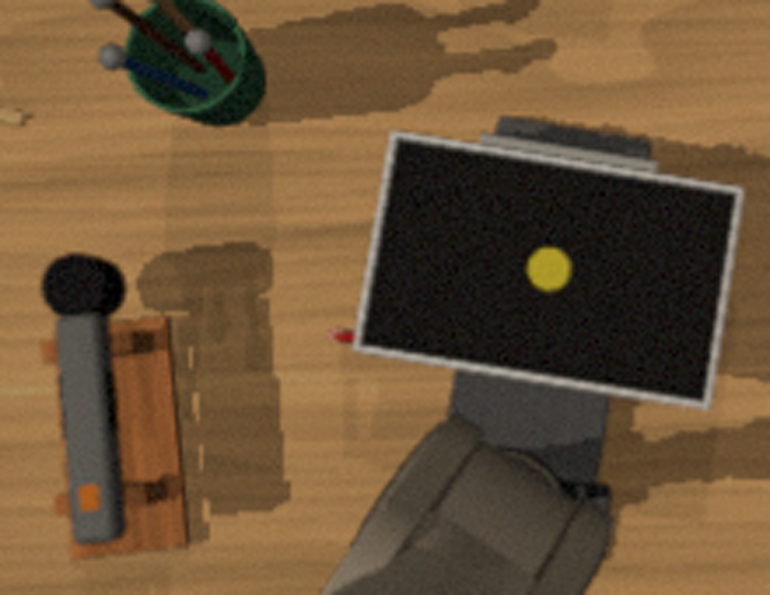

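The plate looks level: the pointer at scene crop (440,200) meets the post's red top. I check that by triangulating the corners, then release.

Run:
```python
from geo import *
np.set_printoptions(precision=4,suppress=True)
fs=lambda x,y:(225+x/3.3,150+y/3.3); f1=lambda x,y:(110+x/3.5,140+y/3.5)
P={}
for n,a,b in(('nl',(430,187),(358,350)),('nr',(114,75),(708,407)),('fl',(355,367),(395,132)),('fr',(22,236),(742,187)),('spot',(226,210),(549,270))):
  P[n]=tri(fs(*a),f1(*b)); print(n,P[n])
for n,a,b in(('nl0',(428,201),(362,347)),('nr0',(117,89),(707,403))): print(n,tri(fs(*a),f1(*b)))
print('center',sum(P[k] for k in('nl','nr','fl','fr'))/4)
```

```text
nl [0.543  0.1262 0.0652]
nr [ 0.499  -0.1049  0.0664]
fl [0.6881 0.0989 0.0655]
fr [ 0.6438 -0.1321  0.0689]
spot [ 0.5925 -0.0031  0.0671]
nl0 [0.5451 0.1264 0.0507]
nr0 [ 0.5011 -0.1041  0.0528]
center [ 0.5935 -0.003   0.0665]
```

apply_moves(deltas=[{"xyz": [0, 0, 0], "turn": 0}, {"xyz": [0, 0, 0], "turn": 0}, {"xyz": [0, 0, 0], "turn": 0}], claw=-0.2)

```text
clock: 5.28
tcp_pos: [0.4462, 0.0227, 0.2221]
orientation: [-3.141, 0.029, -0.0]
contact_force: [0.7, 0.7, 0.0]
grip_width: 0.0487
```

```bash
python3 st.py
```

```text
t 5.28 tcp [0.4462 0.0227 0.2221] jaw deg -91.04 rad -1.589 zax [ 0.  0. -1.] w 0.0487 F [0.7 0.7 0. ] q [-0.9   0.59  0.91  2.27 -0.81  0.65 -0.98]
```

The near corners rose by about 15 mm to roughly the far corners' height, so knob ≈ 2.97 and the tilt is about 0. I retreat and head to the tray.

apply_moves(deltas=[{"xyz": [0, 0, 0.025], "turn": 0}, {"xyz": [0, 0, 0.035], "turn": 0}, {"xyz": [0, 0, 0.035], "turn": 0}, {"xyz": [0.003, -0.035, 0.02], "turn": 0}, {"xyz": [0.003, -0.04, 0], "turn": 0.0117}, {"xyz": [0.003, -0.04, 0], "turn": 0.0117}, {"xyz": [0.003, -0.04, 0], "turn": 0.0117}, {"xyz": [0.003, -0.04, 0], "turn": 0.0117}, {"xyz": [0, 0, 0], "turn": 0}])

```text
clock: 6.03
tcp_pos: [0.4592, -0.1818, 0.3384]
orientation: [3.136, 0.024, 0.005]
contact_force: [-0.1, -0.6, 0.8]
grip_width: 0.0509
```

```bash
python3 st.py; python3 snap.py c scene top;python3 - <<'E'
import cv2
t=cv2.imread('pics/c_scene.png')
cv2.imwrite('pics/c_s1.png',cv2.resize(t[140:280,90:380],None,fx=2.7,fy=2.7,interpolation=cv2.INTER_CUBIC))
t=cv2.imread('pics/c_top.png')
cv2.imwrite('pics/c_t1.png',cv2.resize(t[160:310,200:460],None,fx=3,fy=3,interpolation=cv2.INTER_CUBIC))
E
```

```text
t 6.03 tcp [ 0.4592 -0.1818  0.3384] jaw deg -89.14 rad -1.556 zax [ 0.003 -0.005 -1.   ] w 0.0509 F [-0.1 -0.6  0.8] q [-0.6   0.45  1.1   2.1  -0.52  0.89 -0.76]
```

View pics/c_s1.png

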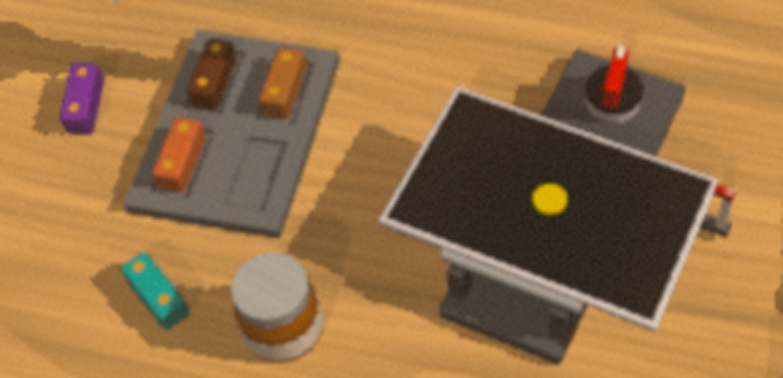

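View pics/c_t1.png

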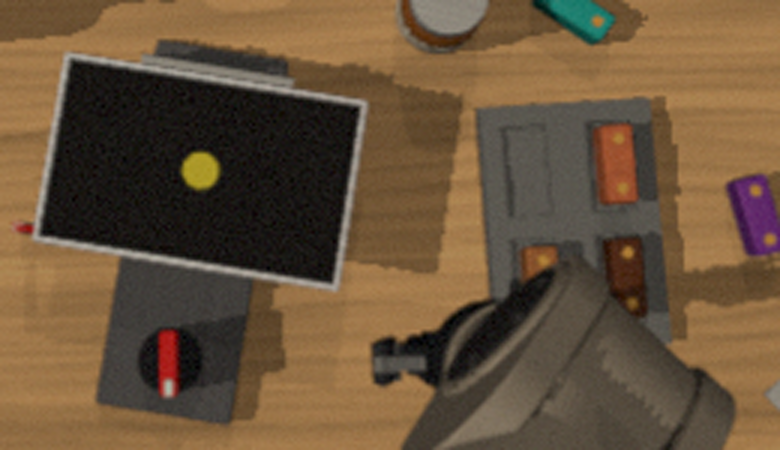

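Both views show the pointer meeting the post, and the pulls are undisturbed: dark at scene crop (211,72), light at (283,82) and orange at (179,155). I measure the bar angle and the pulls, and turn the wrist back to keep joint 3 off its limit.

Run:
```python
from geo import *
np.set_printoptions(precision=4,suppress=True)
ft=lambda x,y:(200+x/3,160+y/3); fs=lambda x,y:(90+x/2.7,140+y/2.7); f2=lambda x,y:(340+x/4,140+y/4)
A=at_z('top',*ft(168.5,396),.068);B=at_z('top',*ft(169.5,331),.068)
an=np.degrees(np.arctan2((A-B)[1],(A-B)[0]));print(A,B,'bar',an,'knob',np.radians((-10.7-an)%360))
f=lambda p,q:tri(fs(*p),f2(*q))
for n,s1,s2,t1,t2 in(('ne',(168,163),(186,126),(264,265),(270,331)),('sw',(275,91),(291,56),(165,428),(170,495)),('se',(202,83),(217,48),(277,417),(283,485))):
  a=f(s1,t1);b=f(s2,t2);print(n,a,b,(a+b)/2, np.degrees(np.arctan2((a-b)[1],(a-b)[0])))
  a=at_z('scene',*fs(*s1),.037);b=at_z('scene',*fs(*s2),.037);print('  scene only',(a+b)/2)
c=[at_z('scene',*fs(*p),.014) for p in((127,211),(281,233),(339,52),(196,31))];print('tray scene',np.mean(c,0),c)
for n,p in(('nl',(715,181)),('nr',(458,88)),('fl',(655,325)),('fr',(382,218)),('spot',(550,199))): print(n,at_z('scene',*fs(*p),.07))
for n,p in(('nl',(36,238)),('nr',(337,289)),('fl',(67,56)),('fr',(365,103)),('spot',(201,171))): print(n,at_z('top',*ft(*p),.07))
```

```text
[0.4221 0.0243 0.068 ] [0.471  0.0224 0.068 ] bar 177.7692500406226 knob 2.9937763552062653
ne [ 0.6113 -0.3362  0.0363] [ 0.5713 -0.3359  0.0373] [ 0.5913 -0.336   0.0368] -0.42024830758628895
  scene only [ 0.5913 -0.334   0.037 ]
sw [ 0.5157 -0.2718  0.035 ] [ 0.476  -0.2708  0.0372] [ 0.4958 -0.2713  0.0361] -1.5033235525119055
  scene only [ 0.4963 -0.2681  0.037 ]
se [ 0.5205 -0.3394  0.0331] [ 0.4803 -0.3397  0.0347] [ 0.5004 -0.3396  0.0339] 0.41026350869124506
  scene only [ 0.5025 -0.3363  0.037 ]
tray scene [ 0.5482 -0.2984  0.014 ] [array([ 0.6534, -0.3618,  0.014 ]), array([ 0.6447, -0.2246,  0.014 ]), array([ 0.4445, -0.2336,  0.014 ]), array([ 0.4504, -0.3736,  0.014 ])]
nl [0.5467 0.1278 0.07  ]
nr [ 0.5009 -0.1021  0.07  ]
fl [0.6879 0.1012 0.07  ]
fr [ 0.6423 -0.1303  0.07  ]
spot [ 0.5941 -0.001   0.07  ]
nl [0.5449 0.1232 0.07  ]
nr [ 0.4994 -0.1067  0.07  ]
fl [0.6856 0.097  0.07  ]
fr [ 0.6421 -0.1335  0.07  ]
spot [ 0.5929 -0.0049  0.07  ]
```

apply_moves(deltas=[{"xyz": [0, 0, 0], "turn": 0.12}, {"xyz": [0, 0, 0], "turn": 0.12}, {"xyz": [0, 0, 0], "turn": 0.12}, {"xyz": [0, 0, 0], "turn": 0.12}, {"xyz": [0, 0, 0], "turn": 0.12}, {"xyz": [0, 0, 0], "turn": 0.12}, {"xyz": [0, 0, 0], "turn": 0.12}, {"xyz": [0, 0, 0], "turn": 0.12}, {"xyz": [0, 0, 0], "turn": 0.12}, {"xyz": [0, 0, 0], "turn": 0.12}, {"xyz": [0, 0, 0], "turn": 0.12}, {"xyz": [0, 0, 0], "turn": 0.12}])

```text
clock: 7.13
tcp_pos: [0.4614, -0.1701, 0.3366]
orientation: [-2.321, -2.115, 0.0]
contact_force: [0.1, 0.1, -0.4]
grip_width: 0.051
```

apply_moves(deltas=[{"xyz": [0, 0, 0], "turn": 0.12}, {"xyz": [0, 0, 0], "turn": 0.12}, {"xyz": [0, 0, 0], "turn": 0.12}, {"xyz": [0, 0, 0], "turn": 0.12}, {"xyz": [0, 0, 0], "turn": 0.12}, {"xyz": [0, 0, 0], "turn": 0.12}, {"xyz": [0, 0, 0], "turn": 0.12}, {"xyz": [0, 0, 0], "turn": 0.12}, {"xyz": [0, 0, 0], "turn": 0.12}, {"xyz": [0, 0, 0], "turn": 0.12}, {"xyz": [0, 0, 0], "turn": 0.12}, {"xyz": [0, 0, 0], "turn": 0.12}])

```text
clock: 8.13
tcp_pos: [0.4614, -0.1701, 0.3366]
orientation: [-0.35, -3.121, -0.001]
contact_force: [0.3, 0.2, 1.0]
grip_width: 0.0514
```

```bash
python3 st.py
```

```text
t 8.13 tcp [ 0.4614 -0.1701  0.3366] jaw deg 77.19 rad 1.347 zax [-0.001  0.001 -1.   ] w 0.0514 F [0.3 0.2 1. ] q [-0.1   0.27  0.39  2.07 -0.14  0.82  1.71]
```

The knob reads about 2.99, so the plate is level. Now to the first pull, the dark one at top (408,252).

apply_moves(deltas=[{"xyz": [0.0066, -0.0283, 0], "turn": 0.0422}, {"xyz": [0.0066, -0.0283, -0.01], "turn": 0.0422}, {"xyz": [0.0066, -0.0283, -0.02], "turn": 0.0422}, {"xyz": [0.0066, -0.0283, -0.02], "turn": 0.0422}, {"xyz": [0.0066, -0.0283, -0.02], "turn": 0.0422}, {"xyz": [0.0066, -0.028, -0.02], "turn": 0.0422}, {"xyz": [0, 0, 0], "turn": 0}, {"xyz": [0, 0, 0], "turn": 0}])

```text
clock: 8.8
tcp_pos: [0.5008, -0.3411, 0.2451]
orientation: [0.031, -3.138, -0.002]
contact_force: [0.9, -0.2, -0.1]
grip_width: 0.0514
```

```bash
python3 st.py
```

```text
t 8.80 tcp [ 0.5008 -0.3411  0.2451] jaw deg 91.14 rad 1.591 zax [-0.004  0.001 -1.   ] w 0.0514 F [ 0.9 -0.2 -0.1] q [ 0.27  0.57  0.31  1.87 -0.24  0.74  2.3 ]
```

apply_moves(deltas=[{"xyz": [0.0005, 0.0015, -0.02], "turn": 0.01}, {"xyz": [0, 0, -0.015], "turn": 0}, {"xyz": [0, 0, -0.01], "turn": 0}, {"xyz": [0, 0, -0.01], "turn": 0}, {"xyz": [0, 0, 0], "turn": 0}, {"xyz": [0, 0, 0], "turn": 0}])

```text
clock: 9.3
tcp_pos: [0.5016, -0.3395, 0.1921]
orientation: [0.049, -3.141, -0.001]
contact_force: [-0.4, -0.2, 0.2]
grip_width: 0.0517
```

apply_moves(deltas=[{"xyz": [0, 0, 0], "turn": 0}, {"xyz": [0, 0, 0], "turn": 0}, {"xyz": [0, 0, 0], "turn": 0}, {"xyz": [0, 0, 0], "turn": 0}, {"xyz": [0, 0, 0], "turn": 0}, {"xyz": [0, 0, 0], "turn": 0}], claw=1, squeeze=40)

```text
clock: 9.8
tcp_pos: [0.5017, -0.3407, 0.1931]
orientation: [-0.047, 3.139, -0.001]
contact_force: [-1.3, 1.2, 6.5]
grip_width: 0.0255
```

```bash
python3 st.py
```

```text
t 9.80 tcp [ 0.5017 -0.3407  0.1931] jaw deg 91.71 rad 1.601 zax [ 0.002 -0.001 -1.   ] w 0.0255 F [-1.3  1.2  6.5] q [ 0.29  0.65  0.27  1.88 -0.27  0.64  2.33]
```

apply_moves(deltas=[{"xyz": [0, 0, 0.015], "turn": 0}, {"xyz": [0, 0, 0.03], "turn": 0}, {"xyz": [0, 0, 0.035], "turn": 0}, {"xyz": [0, 0, 0.035], "turn": 0}, {"xyz": [0.0035, 0.0135, 0.015], "turn": 0}, {"xyz": [0.009, 0.035, 0], "turn": -0.018}, {"xyz": [0.009, 0.035, 0], "turn": -0.018}, {"xyz": [0.009, 0.035, 0], "turn": -0.018}, {"xyz": [0.009, 0.035, 0], "turn": -0.018}, {"xyz": [0.009, 0.035, 0], "turn": -0.018}, {"xyz": [0.009, 0.035, 0], "turn": -0.018}, {"xyz": [0.009, 0.035, 0], "turn": -0.018}])

```text
clock: 10.8
tcp_pos: [0.5677, -0.0802, 0.3221]
orientation: [-0.152, -3.138, -0.0]
contact_force: [0.8, -0.6, -1.1]
grip_width: 0.0249
```

apply_moves(deltas=[{"xyz": [0.009, 0.035, 0], "turn": -0.018}, {"xyz": [0.009, 0.035, 0], "turn": -0.018}, {"xyz": [0.009, 0.035, 0], "turn": -0.018}, {"xyz": [0.009, 0.035, 0], "turn": -0.018}, {"xyz": [0, 0, 0], "turn": 0}, {"xyz": [0, 0, 0], "turn": 0}])

```text
clock: 11.3
tcp_pos: [0.6039, 0.0614, 0.3216]
orientation: [-0.255, -3.131, -0.001]
contact_force: [-0.4, -0.3, -0.8]
grip_width: 0.0247
```

```bash
python3 st.py
```

```text
t 11.30 tcp [0.6039 0.0614 0.3216] jaw deg 80.70 rad 1.408 zax [-0.     0.001 -1.   ] w 0.0247 F [-0.4 -0.3 -0.8] q [-0.44  0.47  0.31  1.82 -0.18  0.88  1.37]
```

apply_moves(deltas=[{"xyz": [0.001, 0, -0.02], "turn": -0.024}, {"xyz": [0, 0, -0.02], "turn": 0}, {"xyz": [0, 0, -0.015], "turn": 0}, {"xyz": [0, 0, -0.008], "turn": 0}, {"xyz": [0, 0, -0.003], "turn": 0}, {"xyz": [0, 0, 0], "turn": 0}, {"xyz": [0, 0, 0], "turn": 0}])

```text
clock: 11.88
tcp_pos: [0.6051, 0.0576, 0.2567]
orientation: [0.302, 3.126, 0.0]
contact_force: [-0.6, -0.5, -0.6]
grip_width: 0.0249
```

```bash
python3 st.py;python3 snap.py d scene top
python3 - <<'E'
import cv2
t=cv2.imread('pics/d_scene.png')
cv2.imwrite('pics/d_s1.png',cv2.resize(t[140:280,90:380],None,fx=2.7,fy=2.7,interpolation=cv2.INTER_CUBIC))
E
```

```text
t 11.88 tcp [0.6051 0.0576 0.2567] jaw deg 78.96 rad 1.378 zax [ 0.001 -0.    -1.   ] w 0.0249 F [-0.6 -0.5 -0.6] q [-0.42  0.56  0.29  1.86 -0.22  0.76  1.38]
```

View pics/d_s1.png

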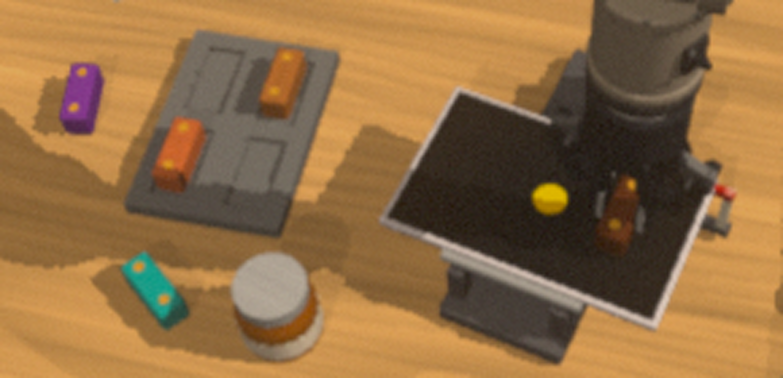

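The dark pull is over the plate at crop (618,215), held between the fingers and clear of the spot. I lower the last millimetres and release.

apply_moves(deltas=[{"xyz": [0, 0, -0.001], "turn": 0}, {"xyz": [0, 0, -0.001], "turn": 0}, {"xyz": [0, 0, -0.001], "turn": 0}, {"xyz": [0, 0, 0], "turn": 0}, {"xyz": [0, 0, 0], "turn": 0}])

```text
clock: 12.4
tcp_pos: [0.605, 0.0582, 0.2539]
orientation: [0.301, 3.127, 0.001]
contact_force: [-2.1, 0.1, 6.2]
grip_width: 0.0253
```

apply_moves(deltas=[{"xyz": [0, 0, 0], "turn": 0}, {"xyz": [0, 0, 0], "turn": 0}, {"xyz": [0, 0, 0], "turn": 0}, {"xyz": [0, 0, 0], "turn": 0}], claw=-0.2)

```text
clock: 12.73
tcp_pos: [0.6048, 0.0582, 0.2529]
orientation: [-0.301, -3.127, -0.0]
contact_force: [0.5, 0.0, -0.7]
grip_width: 0.0511
```

```bash
python3 st.py
```

```text
t 12.73 tcp [0.6048 0.0582 0.2529] jaw deg 79.01 rad 1.379 zax [-0.  0. -1.] w 0.0511 F [ 0.5  0.  -0.7] q [-0.42  0.56  0.29  1.86 -0.22  0.75  1.38]
```

apply_moves(deltas=[{"xyz": [0, 0, 0.02], "turn": 0}, {"xyz": [0, 0, 0.03], "turn": 0}, {"xyz": [0, 0, 0.02], "turn": 0}, {"xyz": [-0.0121, -0.0366, 0], "turn": 0.0246}, {"xyz": [-0.0121, -0.0366, 0], "turn": 0.0246}, {"xyz": [-0.0121, -0.0366, 0], "turn": 0.0246}, {"xyz": [-0.0121, -0.0366, 0], "turn": 0.0246}, {"xyz": [-0.0121, -0.0366, 0], "turn": 0.0246}, {"xyz": [-0.0121, -0.0366, 0], "turn": 0.0246}, {"xyz": [-0.0121, -0.0366, 0], "turn": 0.0246}, {"xyz": [-0.0121, -0.0366, -0.01], "turn": 0.0246}, {"xyz": [-0.0121, -0.0366, -0.015], "turn": 0.0246}])

```text
clock: 13.73
tcp_pos: [0.4956, -0.2732, 0.299]
orientation: [-0.049, 3.138, -0.002]
contact_force: [0.1, 0.7, -0.9]
grip_width: 0.0512
```

apply_moves(deltas=[{"xyz": [0, 0, -0.03], "turn": 0}, {"xyz": [0, 0, -0.03], "turn": 0}, {"xyz": [0, 0, 0], "turn": 0}, {"xyz": [0, 0, 0], "turn": 0}])

```text
clock: 14.07
tcp_pos: [0.4954, -0.2708, 0.237]
orientation: [0.046, -3.138, -0.002]
contact_force: [0.3, 0.5, 0.2]
grip_width: 0.0515
```

```bash
python3 st.py
```

```text
t 14.07 tcp [ 0.4954 -0.2708  0.237 ] jaw deg 91.70 rad 1.600 zax [-0.003  0.001 -1.   ] w 0.0515 F [0.3 0.5 0.2] q [ 0.16  0.53  0.3   1.97 -0.24  0.68  2.21]
```

```bash
cat > crop.py <<'E'
import sys,cv2
from snap import snap
n,c,x0,x1,y0,y1,f=sys.argv[1:8]
im=snap(c,n)[:,:,::-1];x0,x1,y0,y1=map(int,(x0,x1,y0,y1));f=float(f)
cv2.imwrite('pics/'+n+'_c.png',cv2.resize(im[y0:y1,x0:x1],None,fx=f,fy=f,interpolation=cv2.INTER_CUBIC))
E
python3 crop.py e scene 90 380 140 280 2.7
```

```text
(no output)
```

View pics/e_c.png

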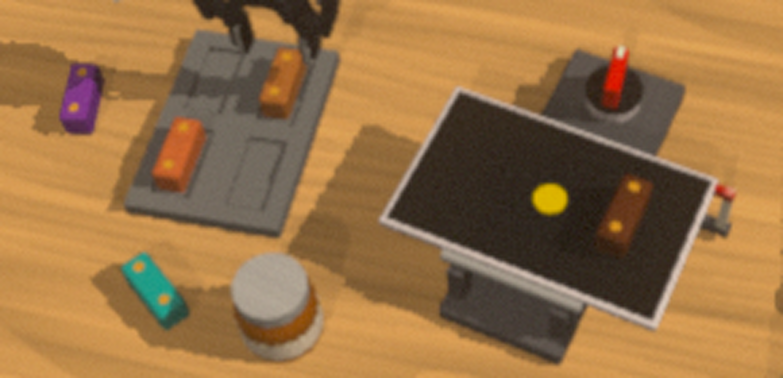

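The dark pull lies flat on the plate at crop (625,213). The gripper is above the light-brown pull at (283,82), which hasn't moved. I descend.

apply_moves(deltas=[{"xyz": [0.0005, -0.0005, -0.02], "turn": 0}, {"xyz": [0, 0, -0.015], "turn": 0}, {"xyz": [0, 0, -0.01], "turn": 0}, {"xyz": [0, 0, 0], "turn": 0}, {"xyz": [0, 0, 0], "turn": 0}])

```text
clock: 14.53
tcp_pos: [0.4969, -0.2716, 0.1939]
orientation: [-0.047, 3.14, -0.0]
contact_force: [-0.3, -0.0, 0.7]
grip_width: 0.0513
```

apply_moves(deltas=[{"xyz": [0, 0, 0], "turn": 0}, {"xyz": [0, 0, 0], "turn": 0}, {"xyz": [0, 0, 0], "turn": 0}, {"xyz": [0, 0, 0], "turn": 0}, {"xyz": [0, 0, 0], "turn": 0}, {"xyz": [0, 0, 0], "turn": 0}], claw=1, squeeze=40)

```text
clock: 15.03
tcp_pos: [0.497, -0.272, 0.1943]
orientation: [-0.046, 3.139, -0.001]
contact_force: [-1.3, 0.3, 6.5]
grip_width: 0.025
```

```bash
python3 st.py
```

```text
t 15.03 tcp [ 0.497  -0.272   0.1943] jaw deg 91.69 rad 1.600 zax [ 0.002 -0.001 -1.   ] w 0.0250 F [-1.3  0.3  6.5] q [ 0.19  0.6   0.27  1.98 -0.27  0.59  2.23]
```

apply_moves(deltas=[{"xyz": [0, 0, 0.015], "turn": 0}, {"xyz": [0, 0, 0.03], "turn": 0}, {"xyz": [0, 0, 0.035], "turn": 0}, {"xyz": [0, 0, 0.035], "turn": 0}, {"xyz": [0.012, 0.0336, 0.01], "turn": -0.0277}, {"xyz": [0.012, 0.0336, 0], "turn": -0.0277}, {"xyz": [0.012, 0.0336, 0], "turn": -0.0277}, {"xyz": [0.012, 0.0336, 0], "turn": -0.0277}, {"xyz": [0.012, 0.0336, 0], "turn": -0.0277}, {"xyz": [0.012, 0.0336, 0], "turn": -0.0277}, {"xyz": [0.012, 0.0336, 0], "turn": -0.0277}, {"xyz": [0.012, 0.0336, 0], "turn": -0.0277}])

```text
clock: 16.03
tcp_pos: [0.5926, -0.0012, 0.3185]
orientation: [0.303, 3.126, 0.0]
contact_force: [1.0, -0.6, -0.9]
grip_width: 0.0253
```

apply_moves(deltas=[{"xyz": [0, 0, -0.02], "turn": 0}, {"xyz": [0, 0, -0.02], "turn": 0}, {"xyz": [0, 0, -0.01], "turn": 0}, {"xyz": [0, 0, 0], "turn": 0}, {"xyz": [0, 0, 0], "turn": 0}])

```text
clock: 16.45
tcp_pos: [0.5922, -0.0036, 0.268]
orientation: [-0.303, -3.126, 0.001]
contact_force: [0.7, -0.3, -0.3]
grip_width: 0.0247
```

```bash
python3 st.py
```

```text
t 16.45 tcp [ 0.5922 -0.0036  0.268 ] jaw deg 78.93 rad 1.378 zax [-0.001 -0.    -1.   ] w 0.0247 F [ 0.7 -0.3 -0.3] q [-0.34  0.52  0.32  1.89 -0.23  0.77  1.48]
```

apply_moves(deltas=[{"xyz": [0, 0, -0.007], "turn": 0}, {"xyz": [0, 0, -0.004], "turn": 0}, {"xyz": [0, 0, -0.001], "turn": 0}, {"xyz": [0, 0, -0.001], "turn": 0}, {"xyz": [0, 0, 0], "turn": 0}, {"xyz": [0, 0, 0], "turn": 0}])

```text
clock: 16.95
tcp_pos: [0.5925, -0.003, 0.2553]
orientation: [0.301, 3.126, 0.0]
contact_force: [0.2, 0.7, 0.2]
grip_width: 0.025
```

```bash
python3 st.py
```

```text
t 16.95 tcp [ 0.5925 -0.003   0.2553] jaw deg 78.99 rad 1.379 zax [ 0.001  0.    -1.   ] w 0.0250 F [0.2 0.7 0.2] q [-0.34  0.54  0.31  1.89 -0.24  0.74  1.49]
```

apply_moves(deltas=[{"xyz": [0, 0, -0.001], "turn": 0}, {"xyz": [0, 0, -0.001], "turn": 0}, {"xyz": [0, 0, 0], "turn": 0}, {"xyz": [0, 0, 0], "turn": 0}])

```text
clock: 17.28
tcp_pos: [0.5925, -0.0032, 0.2551]
orientation: [0.302, 3.127, 0.001]
contact_force: [-7.5, 0.5, 19.0]
grip_width: 0.0252
```

apply_moves(deltas=[{"xyz": [0, 0, 0], "turn": 0}, {"xyz": [0, 0, 0], "turn": 0}, {"xyz": [0, 0, 0], "turn": 0}, {"xyz": [0, 0, 0], "turn": 0}], claw=-0.2)

```text
clock: 17.62
tcp_pos: [0.5924, -0.0028, 0.2528]
orientation: [-0.301, -3.127, 0.0]
contact_force: [-0.8, 0.2, -0.2]
grip_width: 0.051
```

```bash
python3 st.py
```

```text
t 17.62 tcp [ 0.5924 -0.0028  0.2528] jaw deg 79.00 rad 1.379 zax [-0. -0. -1.] w 0.0510 F [-0.8  0.2 -0.2] q [-0.34  0.54  0.31  1.9  -0.24  0.74  1.49]
```

apply_moves(deltas=[{"xyz": [0, 0, 0.02], "turn": 0}, {"xyz": [0, 0, 0.03], "turn": 0}, {"xyz": [0, 0, 0.02], "turn": 0}, {"xyz": [0, -0.037, 0], "turn": 0.0246}, {"xyz": [0, -0.037, 0], "turn": 0.0246}, {"xyz": [0, -0.037, 0], "turn": 0.0246}, {"xyz": [0, -0.037, 0], "turn": 0.0246}, {"xyz": [0, -0.037, 0], "turn": 0.0246}, {"xyz": [0, -0.037, 0], "turn": 0.0246}, {"xyz": [0, -0.037, 0], "turn": 0.0246}, {"xyz": [0, -0.037, -0.01], "turn": 0.0246}, {"xyz": [0, -0.037, -0.015], "turn": 0.0246}])

```text
clock: 18.62
tcp_pos: [0.5927, -0.338, 0.2989]
orientation: [-0.048, 3.138, -0.002]
contact_force: [1.0, 0.3, 1.3]
grip_width: 0.0513
```

apply_moves(deltas=[{"xyz": [0, 0, -0.03], "turn": 0}, {"xyz": [0, 0, -0.03], "turn": 0}, {"xyz": [0, 0, 0], "turn": 0}, {"xyz": [0, 0, 0], "turn": 0}])

```text
clock: 18.95
tcp_pos: [0.5919, -0.3352, 0.2363]
orientation: [0.047, -3.137, -0.003]
contact_force: [0.8, -0.3, 1.0]
grip_width: 0.0512
```

```bash
python3 st.py;python3 crop.py f scene 90 380 140 280 2.7
```

```text
t 18.95 tcp [ 0.5919 -0.3352  0.2363] jaw deg 91.70 rad 1.600 zax [-0.004  0.002 -1.   ] w 0.0512 F [ 0.8 -0.3  1. ] q [ 0.22  0.68  0.29  1.68 -0.25  0.82  2.23]
```

View pics/f_c.png

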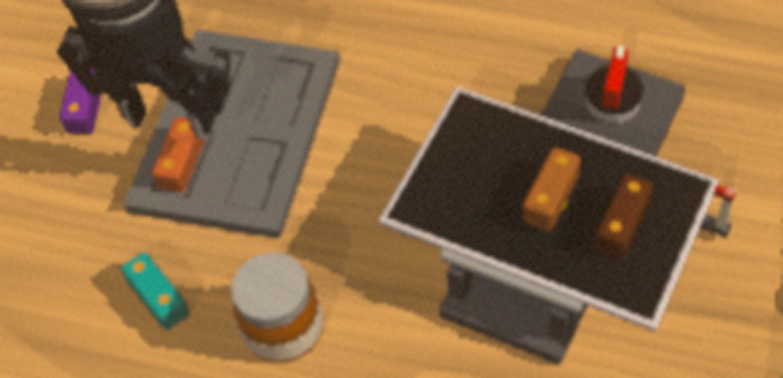

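Two pulls lie on the plate, at crop (552,188) and (625,213). The gripper is centred above the orange pull at (179,155), so I descend.

apply_moves(deltas=[{"xyz": [0, -0.0015, -0.02], "turn": 0}, {"xyz": [0, 0, -0.015], "turn": 0}, {"xyz": [0, 0, -0.01], "turn": 0}, {"xyz": [0, 0, 0], "turn": 0}, {"xyz": [0, 0, 0], "turn": 0}])

```text
clock: 19.42
tcp_pos: [0.5925, -0.3371, 0.193]
orientation: [0.047, -3.141, -0.001]
contact_force: [0.2, 0.5, -0.5]
grip_width: 0.0513
```

apply_moves(deltas=[{"xyz": [0, 0, 0], "turn": 0}, {"xyz": [0, 0, 0], "turn": 0}, {"xyz": [0, 0, 0], "turn": 0}, {"xyz": [0, 0, 0], "turn": 0}, {"xyz": [0, 0, 0], "turn": 0}, {"xyz": [0, 0, 0], "turn": 0}], claw=1, squeeze=40)

```text
clock: 19.92
tcp_pos: [0.5929, -0.3378, 0.1942]
orientation: [-0.046, 3.139, -0.001]
contact_force: [0.2, 0.2, 5.5]
grip_width: 0.025
```

```bash
python3 st.py
```

```text
t 19.92 tcp [ 0.5929 -0.3378  0.1942] jaw deg 91.68 rad 1.600 zax [ 0.002 -0.001 -1.   ] w 0.0250 F [0.2 0.2 5.5] q [ 0.24  0.74  0.27  1.69 -0.27  0.75  2.24]
```

apply_moves(deltas=[{"xyz": [0, 0, 0.015], "turn": 0}, {"xyz": [0, 0, 0.03], "turn": 0}, {"xyz": [0, 0, 0.035], "turn": 0}, {"xyz": [0, 0, 0.035], "turn": 0}, {"xyz": [-0.0014, 0.0338, 0.01], "turn": -0.0277}, {"xyz": [-0.0014, 0.0338, 0], "turn": -0.0277}, {"xyz": [-0.0014, 0.0338, 0], "turn": -0.0277}, {"xyz": [-0.0014, 0.0338, 0], "turn": -0.0277}, {"xyz": [-0.0014, 0.0338, 0], "turn": -0.0277}, {"xyz": [-0.0014, 0.0338, 0], "turn": -0.0277}, {"xyz": [-0.0014, 0.0338, 0], "turn": -0.0277}, {"xyz": [-0.0014, 0.0338, 0], "turn": -0.0277}])

```text
clock: 20.92
tcp_pos: [0.5806, -0.0655, 0.3188]
orientation: [0.304, 3.127, 0.001]
contact_force: [0.9, 0.4, -0.2]
grip_width: 0.025
```

apply_moves(deltas=[{"xyz": [0, 0, -0.02], "turn": 0}, {"xyz": [0, 0, -0.02], "turn": 0}, {"xyz": [0, 0, -0.01], "turn": 0}, {"xyz": [0, 0, -0.007], "turn": 0}, {"xyz": [0, 0, -0.003], "turn": 0}, {"xyz": [0, 0, -0.001], "turn": 0}, {"xyz": [0, 0, 0], "turn": 0}, {"xyz": [0, 0, 0], "turn": 0}])

```text
clock: 21.58
tcp_pos: [0.5815, -0.0675, 0.2577]
orientation: [0.303, 3.126, 0.0]
contact_force: [-0.8, -0.3, -0.3]
grip_width: 0.0249
```

```bash
python3 st.py
```

```text
t 21.58 tcp [ 0.5815 -0.0675  0.2577] jaw deg 78.94 rad 1.378 zax [ 0.001 -0.    -1.   ] w 0.0249 F [-0.8 -0.3 -0.3] q [-0.24  0.53  0.33  1.91 -0.25  0.74  1.61]
```

apply_moves(deltas=[{"xyz": [0, 0, -0.001], "turn": 0}, {"xyz": [0, 0, -0.001], "turn": 0}, {"xyz": [0, 0, -0.001], "turn": 0}, {"xyz": [0, 0, 0], "turn": 0}, {"xyz": [0, 0, 0], "turn": 0}])

```text
clock: 22.0
tcp_pos: [0.5814, -0.0672, 0.2549]
orientation: [0.302, 3.126, 0.001]
contact_force: [-2.3, 0.1, 6.9]
grip_width: 0.0251
```

apply_moves(deltas=[{"xyz": [0, 0, 0], "turn": 0}, {"xyz": [0, 0, 0], "turn": 0}, {"xyz": [0, 0, 0], "turn": 0}, {"xyz": [0, 0, 0], "turn": 0}], claw=-0.2)

```text
clock: 22.33
tcp_pos: [0.5812, -0.0669, 0.2539]
orientation: [-0.301, -3.127, -0.0]
contact_force: [-0.6, -0.1, 0.6]
grip_width: 0.0515
```

apply_moves(deltas=[{"xyz": [0, 0, 0.02], "turn": 0}, {"xyz": [0, 0, 0.03], "turn": 0}, {"xyz": [0, 0, 0.03], "turn": 0}, {"xyz": [0, 0, 0.03], "turn": 0}, {"xyz": [-0.01, 0.03, 0.01], "turn": 0}, {"xyz": [-0.01, 0.04, 0], "turn": 0}, {"xyz": [-0.01, 0.04, 0], "turn": 0}, {"xyz": [-0.01, 0.04, 0], "turn": 0}, {"xyz": [-0.01, 0.04, 0], "turn": 0}, {"xyz": [-0.01, 0.04, 0], "turn": 0}, {"xyz": [-0.01, 0.04, 0], "turn": 0}, {"xyz": [0, 0, 0], "turn": 0}])

```text
clock: 23.33
tcp_pos: [0.5083, 0.2125, 0.3737]
orientation: [-0.282, -3.127, -0.007]
contact_force: [-0.5, 1.2, 0.4]
grip_width: 0.051
```

```bash
python3 st.py;python3 crop.py g scene 225 465 150 280 3.3;python3 crop.py h top 110 330 140 310 3.5
```

```text
t 23.33 tcp [0.5083 0.2125 0.3737] jaw deg 79.71 rad 1.391 zax [-0.001  0.004 -1.   ] w 0.0510 F [-0.5  1.2  0.4] q [-0.74  0.31  0.29  1.9  -0.11  0.94  0.99]
```

View pics/g_c.png

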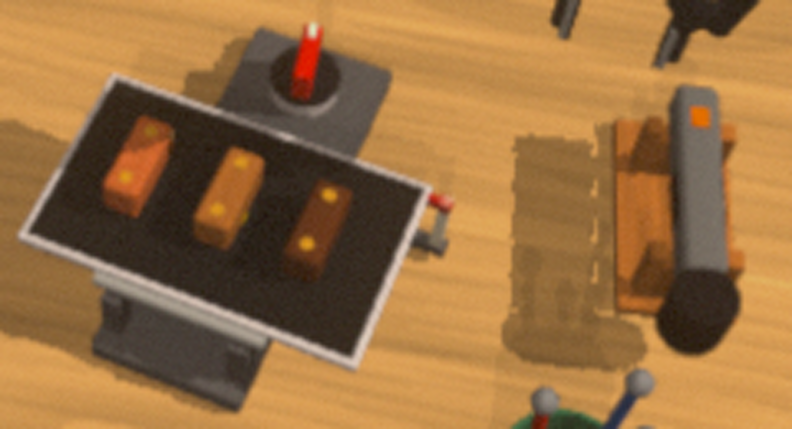

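View pics/h_c.png

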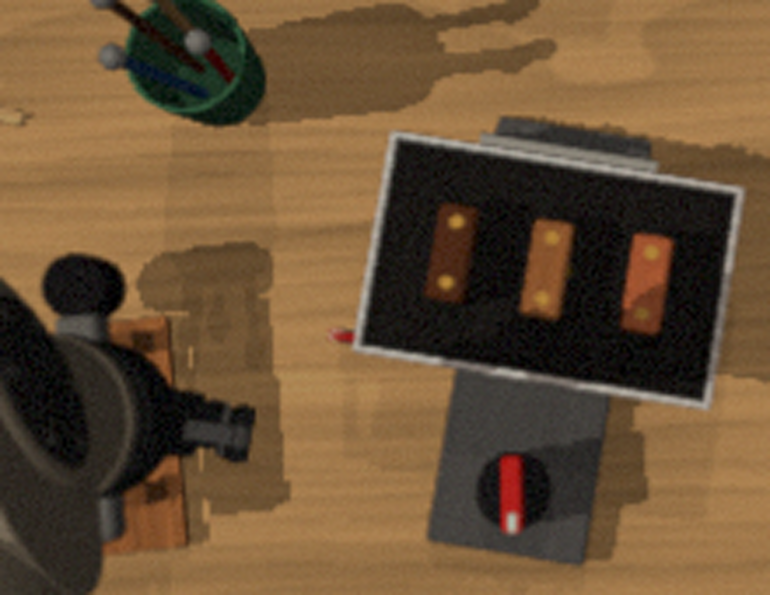

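All three pulls are flat on the plate and clear of each other, in the top crop at (452,253), (547,269) and (648,283). The pointer still meets the post. Next I refine the lamp pose by overlaying its model on both first images.

```bash
cat > lampfit.py <<'E'
import sys
from geo import *
def model(ox,oy,yaw,oz=.064):
    c,s=np.cos(yaw),np.sin(yaw);T=lambda p:np.array([ox+c*p[0]-s*p[1],oy+s*p[0]+c*p[1],oz+p[2]])
    segs=[]
    b=lambda z:[T((-.09,-.015,z)),T((.06,-.015,z)),T((.06,.015,z)),T((-.09,.015,z))]
    for z in(.014,-.014): q=b(z);segs+=[(q[i],q[(i+1)%4]) for i in range(4)]
    for z in(-.034,): 
        th=np.linspace(0,2*np.pi,25);q=[T((.078+.022*np.cos(t),.022*np.sin(t),z)) for t in th];segs+=list(zip(q[:-1],q[1:]))
    th=np.linspace(0,2*np.pi,25);q=[T((.078+.022*np.cos(t),.022*np.sin(t),.014)) for t in th];segs+=list(zip(q[:-1],q[1:]))
    # rest foot saddles lips ends
    for x in(-.067,-.053,.035,.049): segs.append((T((x,-.019,-.014)),T((x,.019,-.014))))
    return segs
def draw(fn,cam,crop,f,args,out):
    im=cv2.imread(fn);x0,x1,y0,y1=crop;o=cv2.resize(im[y0:y1,x0:x1],None,fx=f,fy=f,interpolation=cv2.INTER_CUBIC)
    for a,b in model(*args):
        P=[tuple(int(round(v)) for v in ((proj(cam,q)-[x0,y0]+.5)*f)) for q in(a,b)];cv2.line(o,P[0],P[1],(0,255,0),1)
    return o
ox,oy,yaw=map(float,sys.argv[1:4]);a=(ox,oy,np.radians(yaw))
t=draw('pics/a_top.png','top',(110,180,200,305),5,a,'t');s=draw('pics/a_scene.png','scene',(400,465,165,265),5.25,a,'s')
h=min(t.shape[0],s.shape[0]);cv2.imwrite('pics/'+sys.argv[4]+'.png',np.hstack([t[:h],s[:h]]))
E
python3 lampfit.py .5160 .2975 4.6 lf1
```

```text
(no output)
```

View pics/lf1.png

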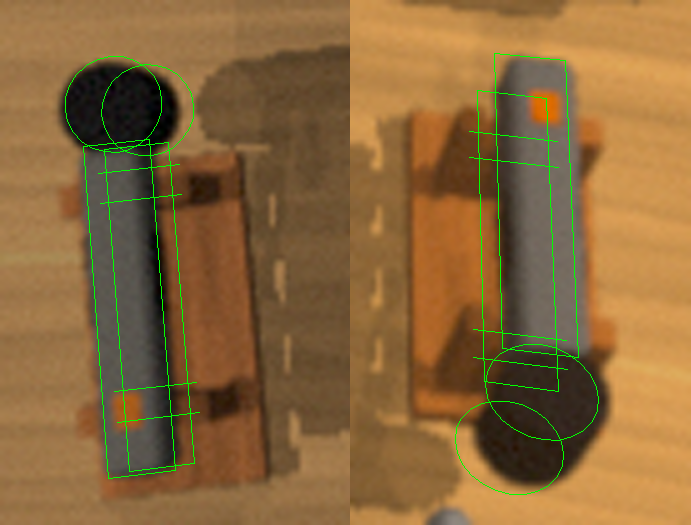

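```bash
python3 lampfit.py .5165 .302 4.6 lf2
```

```text
(no output)
```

View pics/lf2.png

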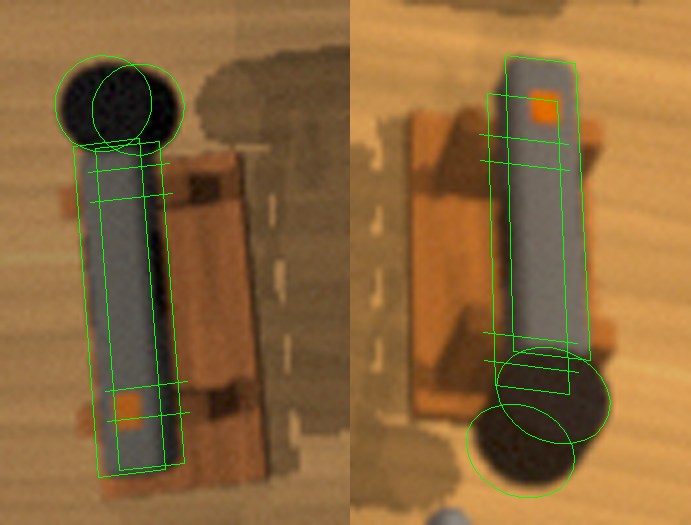

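The lamp's origin comes out at about (0.5165, 0.302) with yaw 4.5°, and both cameras agree within about 1–2 mm. I approach.

apply_moves(deltas=[{"xyz": [0.0016, 0.018, -0.014], "turn": 0.0516}, {"xyz": [0.0016, 0.018, -0.014], "turn": 0.0516}, {"xyz": [0.0016, 0.018, -0.014], "turn": 0.0516}, {"xyz": [0.0016, 0.018, -0.014], "turn": 0.0516}, {"xyz": [0.0016, 0.018, -0.014], "turn": 0.0516}, {"xyz": [0, 0, 0], "turn": 0}, {"xyz": [0, 0, 0], "turn": 0}, {"xyz": [0, 0, 0], "turn": 0}])

```text
clock: 24.1
tcp_pos: [0.52, 0.291, 0.3042]
orientation: [-0.098, 3.14, -0.002]
contact_force: [-0.7, 0.2, 0.2]
grip_width: 0.0514
```

```bash
python3 st.py
```

```text
t 24.10 tcp [0.52   0.291  0.3042] jaw deg 93.57 rad 1.633 zax [ 0.    -0.001 -1.   ] w 0.0514 F [-0.7  0.2  0.2] q [-0.77  0.46  0.2   1.85 -0.12  0.84  1.12]
```

apply_moves(deltas=[{"xyz": [-0.0035, 0.011, -0.01], "turn": 0.016}, {"xyz": [0, 0, -0.015], "turn": 0}, {"xyz": [0, 0, -0.012], "turn": 0}, {"xyz": [0, 0, 0], "turn": 0}, {"xyz": [0, 0, 0], "turn": 0}])

```text
clock: 24.52
tcp_pos: [0.5155, 0.3034, 0.2663]
orientation: [0.127, -3.138, 0.002]
contact_force: [-0.2, -0.2, 0.5]
grip_width: 0.051
```

```bash
python3 st.py; python3 crop.py i scene 380 480 150 270 4.8
```

```text
t 24.52 tcp [0.5155 0.3034 0.2663] jaw deg 94.64 rad 1.652 zax [-0.001 -0.001 -1.   ] w 0.0510 F [-0.2 -0.2  0.5] q [-0.77  0.52  0.18  1.87 -0.13  0.77  1.13]
```

View pics/i_c.png

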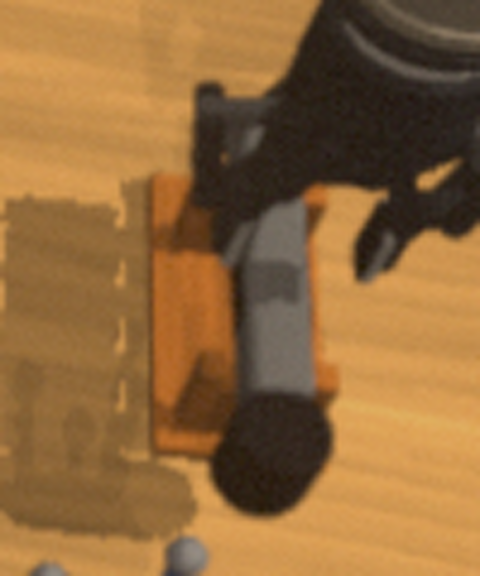

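Run:
```python
from geo import *
for z in(.093,.1,.105):
  for s in(1,0,-1):
    p=proj('scene',(.5155-s*.026*.08,.3034+s*.026,z)); print(z,s,(p-[380,150]+.5)*4.8)
print((proj('scene',(.5165,.302,.078))-[380,150]+.5)*4.8)
```

```text
0.093 1 [348.35421046 271.62177942]
0.093 0 [288.41616682 264.62057127]
0.093 -1 [228.88304014 257.660275  ]
0.1 1 [353.27078382 263.11437645]
0.1 0 [292.9628951  256.09840494]
0.1 -1 [233.06538504 249.12326566]
0.105 1 [356.81901426 256.97597833]
0.105 0 [296.24407701 249.94957411]
0.105 -1 [236.0834873  242.96393796]
[275.58049136 283.77916013]
```

The darker grip band is visible at crop (272,281), where my estimate projects (276,284), so they agree. I descend and grip.

apply_moves(deltas=[{"xyz": [0.0005, -0.001, -0.012], "turn": 0}, {"xyz": [0, 0, -0.012], "turn": 0}, {"xyz": [0, 0, -0.012], "turn": 0}, {"xyz": [0, 0, -0.009], "turn": 0}, {"xyz": [0, 0, 0], "turn": 0}, {"xyz": [0, 0, 0], "turn": 0}])

```text
clock: 25.07
tcp_pos: [0.5159, 0.3028, 0.2209]
orientation: [0.128, -3.137, 0.002]
contact_force: [-0.5, 0.3, -0.5]
grip_width: 0.0515
```

```bash
python3 st.py
```

```text
t 25.07 tcp [0.5159 0.3028 0.2209] jaw deg 94.69 rad 1.653 zax [-0.002 -0.001 -1.   ] w 0.0515 F [-0.5  0.3 -0.5] q [-0.76  0.58  0.17  1.89 -0.14  0.68  1.14]
```

apply_moves(deltas=[{"xyz": [0, 0, 0], "turn": 0}, {"xyz": [0, 0, 0], "turn": 0}, {"xyz": [0, 0, 0], "turn": 0}, {"xyz": [0, 0, 0], "turn": 0}, {"xyz": [0, 0, 0], "turn": 0}, {"xyz": [0, 0, 0], "turn": 0}], claw=1, squeeze=80)

```text
clock: 25.57
tcp_pos: [0.5165, 0.3031, 0.2227]
orientation: [-0.128, 3.138, 0.001]
contact_force: [-0.2, 0.2, 5.3]
grip_width: 0.0286
```

```bash
python3 st.py
```

```text
t 25.57 tcp [0.5165 0.3031 0.2227] jaw deg 94.68 rad 1.653 zax [ 0.001  0.001 -1.   ] w 0.0286 F [-0.2  0.2  5.3] q [-0.76  0.58  0.17  1.89 -0.14  0.68  1.14]
```

apply_moves(deltas=[{"xyz": [0, 0, 0.006], "turn": 0}, {"xyz": [0, 0, 0.012], "turn": 0}, {"xyz": [0, 0, 0.018], "turn": 0}, {"xyz": [0, 0, 0.022], "turn": 0}, {"xyz": [0, 0, 0.024], "turn": 0}, {"xyz": [0, 0, 0.024], "turn": 0}, {"xyz": [0, 0, 0.02], "turn": 0}, {"xyz": [0, 0, 0.014], "turn": 0}, {"xyz": [0, 0, 0], "turn": 0}, {"xyz": [0, 0, 0], "turn": 0}])

```text
clock: 26.4
tcp_pos: [0.5161, 0.3029, 0.3627]
orientation: [-0.128, 3.138, 0.001]
contact_force: [0.1, -0.0, -2.3]
grip_width: 0.0288
```

```bash
python3 st.py; python3 crop.py j scene 380 480 150 270 4.8
```

```text
t 26.40 tcp [0.5161 0.3029 0.3627] jaw deg 94.69 rad 1.653 zax [ 0.001  0.001 -1.   ] w 0.0288 F [ 0.1 -0.  -2.3] q [-0.8   0.4   0.21  1.8  -0.1   0.95  1.11]
```

View pics/j.png

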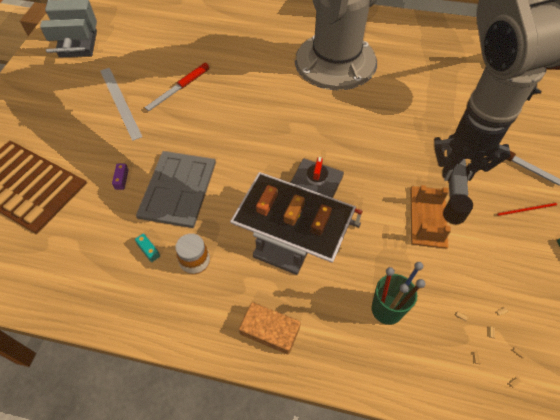

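apply_moves(deltas=[{"xyz": [0, -0.01, 0], "turn": 0}, {"xyz": [0, -0.02, 0], "turn": 0}, {"xyz": [0, -0.03, 0], "turn": 0}, {"xyz": [0, -0.03, 0], "turn": 0}, {"xyz": [0, -0.03, 0], "turn": 0}, {"xyz": [0, -0.03, 0], "turn": 0}, {"xyz": [0, -0.03, 0], "turn": 0}, {"xyz": [0, -0.03, 0], "turn": 0}, {"xyz": [0, -0.03, 0], "turn": 0}, {"xyz": [0, -0.03, 0], "turn": 0}, {"xyz": [0, -0.02, 0], "turn": 0}, {"xyz": [0, -0.015, 0], "turn": 0}])

```text
clock: 27.45
tcp_pos: [0.515, -0.0055, 0.3608]
orientation: [0.123, -3.136, 0.002]
contact_force: [-0.6, 0.3, -2.2]
grip_width: 0.0288
```

apply_moves(deltas=[{"xyz": [0, -0.007, 0], "turn": 0}, {"xyz": [0, 0, 0], "turn": 0}, {"xyz": [0, 0, 0], "turn": 0}])

```text
clock: 27.7
tcp_pos: [0.5159, -0.0087, 0.3613]
orientation: [0.128, -3.138, -0.0]
contact_force: [0.1, 0.9, -2.2]
grip_width: 0.0289
```

```bash
python3 st.py; python3 crop.py k scene 225 385 100 250 4;python3 crop.py l top 190 350 150 320 3.5
```

```text
t 27.70 tcp [ 0.5159 -0.0087  0.3613] jaw deg 94.67 rad 1.652 zax [-0.001  0.    -1.   ] w 0.0289 F [ 0.1  0.9 -2.2] q [-0.38  0.27  0.33  1.99 -0.11  0.89  1.66]
```

View pics/k_c.png

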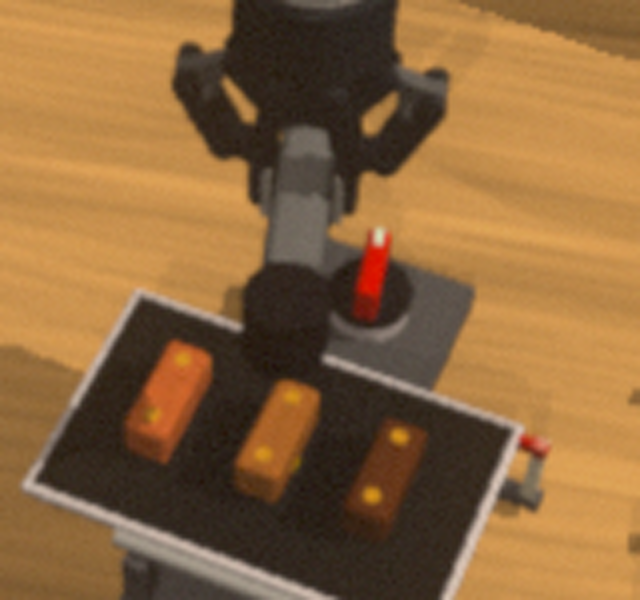

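View pics/l_c.png

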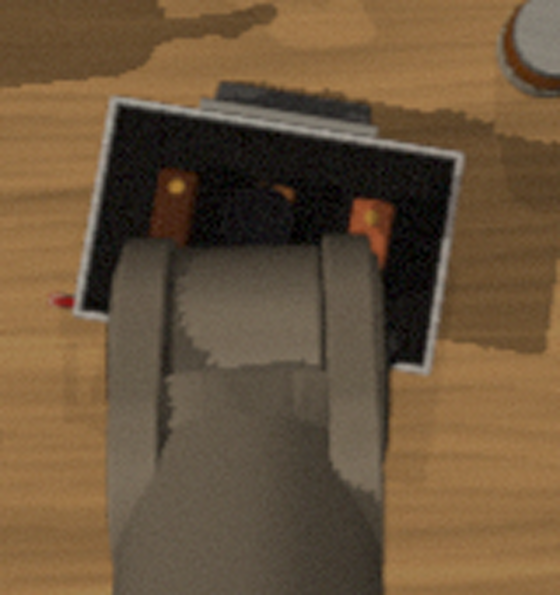

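Run:
```python
import sys;sys.argv=['x','.5','.3','4.6','dummy']
exec(open('lampfit.py').read().split('ox,oy,yaw=')[0])
a=(.5159,-.0087,np.radians(4.67),.2026)
t=draw('pics/l.png','top',(200,330,160,280),3.3,a,'');s=draw('pics/k.png','scene',(235,335,110,220),3.6,a,'')
h=max(t.shape[0],s.shape[0]);pad=lambda i:cv2.copyMakeBorder(i,0,h-i.shape[0],0,0,cv2.BORDER_CONSTANT)
cv2.imwrite('pics/lf3.png',np.hstack([pad(t),pad(s)]))
```

```text
(no output)
```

View pics/lf3.png

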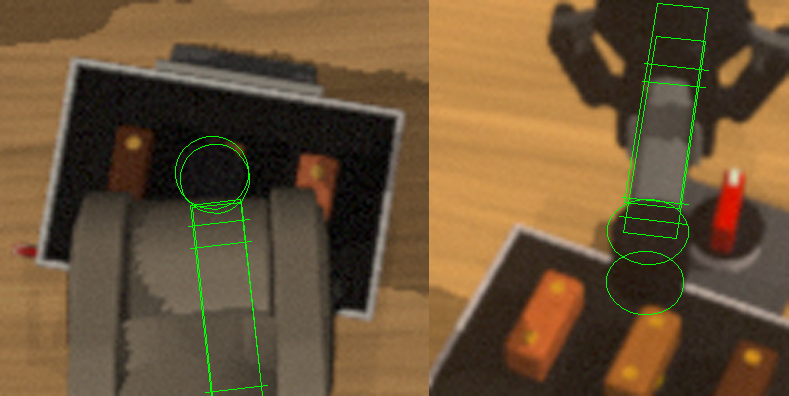

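The overlay matches the lamp in both views: level, with the lens over the spot about 99 mm up. I hold still.

apply_moves(deltas=[{"xyz": [0, 0, 0], "turn": 0}, {"xyz": [0, 0, 0], "turn": 0}, {"xyz": [0, 0, 0], "turn": 0}, {"xyz": [0, 0, 0], "turn": 0}, {"xyz": [0, 0, 0], "turn": 0}, {"xyz": [0, 0, 0], "turn": 0}, {"xyz": [0, 0, 0], "turn": 0}, {"xyz": [0, 0, 0], "turn": 0}, {"xyz": [0, 0, 0], "turn": 0}, {"xyz": [0, 0, 0], "turn": 0}, {"xyz": [0, 0, 0], "turn": 0}, {"xyz": [0, 0, 0], "turn": 0}])

```text
clock: 28.8
tcp_pos: [0.5162, -0.009, 0.362]
orientation: [0.128, -3.139, -0.0]
contact_force: [-0.6, 0.1, -2.3]
grip_width: 0.0286
```

apply_moves(deltas=[{"xyz": [0, 0, 0], "turn": 0}, {"xyz": [0, 0, 0], "turn": 0}, {"xyz": [0, 0, 0], "turn": 0}, {"xyz": [0, 0, 0], "turn": 0}, {"xyz": [0, 0, 0], "turn": 0}, {"xyz": [0, 0, 0], "turn": 0}, {"xyz": [0, 0, 0], "turn": 0}, {"xyz": [0, 0, 0], "turn": 0}, {"xyz": [0, 0, 0], "turn": 0}, {"xyz": [0, 0, 0], "turn": 0}, {"xyz": [0, 0, 0], "turn": 0}, {"xyz": [0, 0, 0], "turn": 0}])

```text
clock: 29.8
tcp_pos: [0.5162, -0.009, 0.362]
orientation: [-0.128, 3.139, 0.0]
contact_force: [0.7, -0.2, -2.1]
grip_width: 0.0291
```

apply_moves(deltas=[{"xyz": [0, 0, 0], "turn": 0}, {"xyz": [0, 0, 0], "turn": 0}, {"xyz": [0, 0, 0], "turn": 0}, {"xyz": [0, 0, 0], "turn": 0}, {"xyz": [0, 0, 0], "turn": 0}, {"xyz": [0, 0, 0], "turn": 0}, {"xyz": [0, 0, 0], "turn": 0}, {"xyz": [0, 0, 0], "turn": 0}, {"xyz": [0, 0, 0], "turn": 0}, {"xyz": [0, 0, 0], "turn": 0}, {"xyz": [0, 0, 0], "turn": 0}, {"xyz": [0, 0, 0], "turn": 0}])

```text
clock: 30.8
tcp_pos: [0.5162, -0.009, 0.362]
orientation: [0.128, -3.139, -0.0]
contact_force: [-0.1, -0.5, -3.1]
grip_width: 0.0286
```

apply_moves(deltas=[{"xyz": [0, 0, 0], "turn": 0}, {"xyz": [0, 0, 0], "turn": 0}, {"xyz": [0, 0, 0], "turn": 0}, {"xyz": [0, 0, 0], "turn": 0}, {"xyz": [0, 0, 0], "turn": 0}, {"xyz": [0, 0, 0], "turn": 0}, {"xyz": [0, 0, 0], "turn": 0}, {"xyz": [0, 0, 0], "turn": 0}, {"xyz": [0, 0, 0], "turn": 0}, {"xyz": [0, 0, 0], "turn": 0}, {"xyz": [0, 0, 0], "turn": 0}, {"xyz": [0, 0, 0], "turn": 0}])

```text
clock: 31.8
tcp_pos: [0.5162, -0.009, 0.362]
orientation: [-0.128, 3.139, 0.0]
contact_force: [0.7, 0.6, -2.1]
grip_width: 0.0291
```

```bash
python3 st.py; python3 crop.py m scene 90 380 140 280 2.7
```

```text
t 31.80 tcp [ 0.5162 -0.009   0.362 ] jaw deg 94.69 rad 1.653 zax [ 0.  0. -1.] w 0.0291 F [ 0.7  0.6 -2.1] q [-0.38  0.27  0.33  1.99 -0.11  0.89  1.66]
```

View pics/m_c.png

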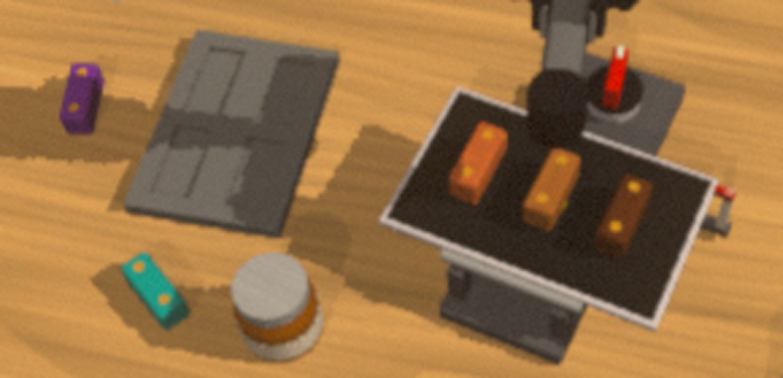

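It held still for over 4 s. The pulls remain on the plate, at crop (478,160), (552,188) and (625,213). Now the lamp goes back to its rest.

apply_moves(deltas=[{"xyz": [0, 0.01, 0], "turn": 0}, {"xyz": [0, 0.02, 0], "turn": 0}, {"xyz": [0, 0.03, 0], "turn": 0}, {"xyz": [0, 0.03, 0], "turn": 0}, {"xyz": [0, 0.03, 0], "turn": 0}, {"xyz": [0, 0.03, 0], "turn": 0}, {"xyz": [0, 0.03, 0], "turn": 0}, {"xyz": [0, 0.03, 0], "turn": 0}, {"xyz": [0, 0.03, 0], "turn": 0}, {"xyz": [0, 0.03, 0], "turn": 0}, {"xyz": [0, 0.02, 0], "turn": 0}, {"xyz": [0, 0.015, 0], "turn": 0}])

```text
clock: 32.85
tcp_pos: [0.5151, 0.2997, 0.3618]
orientation: [0.134, -3.138, -0.002]
contact_force: [1.0, 0.2, -2.2]
grip_width: 0.0287
```

apply_moves(deltas=[{"xyz": [0, 0.007, 0], "turn": 0}, {"xyz": [0, 0, -0.02], "turn": 0}, {"xyz": [0, 0, -0.03], "turn": 0}, {"xyz": [0, 0, -0.02], "turn": 0}, {"xyz": [0, 0, 0], "turn": 0}, {"xyz": [0, 0, 0], "turn": 0}, {"xyz": [0, 0, 0], "turn": 0}])

```text
clock: 33.43
tcp_pos: [0.5169, 0.3026, 0.2933]
orientation: [-0.127, 3.138, 0.001]
contact_force: [-0.2, 0.3, -1.8]
grip_width: 0.0287
```

```bash
python3 st.py
```

```text
t 33.43 tcp [0.5169 0.3026 0.2933] jaw deg 94.62 rad 1.651 zax [ 0.001  0.001 -1.   ] w 0.0287 F [-0.2  0.3 -1.8] q [-0.78  0.48  0.19  1.85 -0.12  0.82  1.12]
```

apply_moves(deltas=[{"xyz": [-0.0003, 0.0004, -0.02], "turn": 0}, {"xyz": [0, 0, -0.02], "turn": 0}, {"xyz": [0, 0, -0.012], "turn": 0}, {"xyz": [0, 0, -0.01], "turn": 0}, {"xyz": [0, 0, -0.005], "turn": 0}, {"xyz": [0, 0, 0], "turn": 0}, {"xyz": [0, 0, 0], "turn": 0}])

```text
clock: 34.02
tcp_pos: [0.5163, 0.3035, 0.2256]
orientation: [-0.128, 3.138, 0.001]
contact_force: [0.3, -0.7, -1.3]
grip_width: 0.0289
```

```bash
python3 st.py
```

```text
t 34.02 tcp [0.5163 0.3035 0.2256] jaw deg 94.67 rad 1.652 zax [ 0.001  0.    -1.   ] w 0.0289 F [ 0.3 -0.7 -1.3] q [-0.76  0.58  0.17  1.88 -0.14  0.69  1.14]
```

apply_moves(deltas=[{"xyz": [0, 0, -0.001], "turn": 0}, {"xyz": [0, 0, -0.001], "turn": 0}, {"xyz": [0, 0, -0.001], "turn": 0}, {"xyz": [0, 0, 0], "turn": 0}, {"xyz": [0, 0, 0], "turn": 0}, {"xyz": [0, 0, 0], "turn": 0}])

```text
clock: 34.52
tcp_pos: [0.5162, 0.3036, 0.2227]
orientation: [-0.128, 3.138, 0.001]
contact_force: [-1.0, -1.0, 5.3]
grip_width: 0.0289
```

```bash
python3 st.py
```

```text
t 34.52 tcp [0.5162 0.3036 0.2227] jaw deg 94.69 rad 1.653 zax [ 0.001  0.001 -1.   ] w 0.0289 F [-1.  -1.   5.3] q [-0.76  0.58  0.17  1.89 -0.14  0.68  1.14]
```

Contact at the same height as before. I release and lift straight up.

apply_moves(deltas=[{"xyz": [0, 0, 0], "turn": 0}, {"xyz": [0, 0, 0], "turn": 0}, {"xyz": [0, 0, 0], "turn": 0}, {"xyz": [0, 0, 0], "turn": 0}], claw=-0.2, squeeze=40)

```text
clock: 34.85
tcp_pos: [0.5159, 0.3034, 0.2218]
orientation: [0.128, -3.139, 0.0]
contact_force: [-0.6, -0.2, 0.3]
grip_width: 0.0514
```

apply_moves(deltas=[{"xyz": [0, 0, 0.015], "turn": 0}, {"xyz": [0, 0, 0.025], "turn": 0}, {"xyz": [0, 0, 0.03], "turn": 0}, {"xyz": [0, 0, 0.03], "turn": 0}, {"xyz": [0.01, -0.03, 0], "turn": -0.03}, {"xyz": [0.01, -0.03, 0], "turn": -0.03}, {"xyz": [0.01, -0.03, 0], "turn": -0.03}, {"xyz": [0.01, -0.03, 0], "turn": -0.03}, {"xyz": [0, 0, 0], "turn": 0}])

```text
clock: 35.6
tcp_pos: [0.5579, 0.1757, 0.3223]
orientation: [0.077, 3.139, -0.006]
contact_force: [-0.5, -1.0, 0.6]
grip_width: 0.0513
```

```bash
python3 st.py; python3 crop.py n scene 225 465 150 280 3.3; python3 crop.py o top 110 330 140 310 3.5
```

```text
t 35.60 tcp [0.5579 0.1757 0.3223] jaw deg 87.18 rad 1.522 zax [ 0.002 -0.004 -1.   ] w 0.0513 F [-0.5 -1.   0.6] q [-0.61  0.43  0.26  1.87 -0.14  0.86  1.23]
```

View pics/n_c.png

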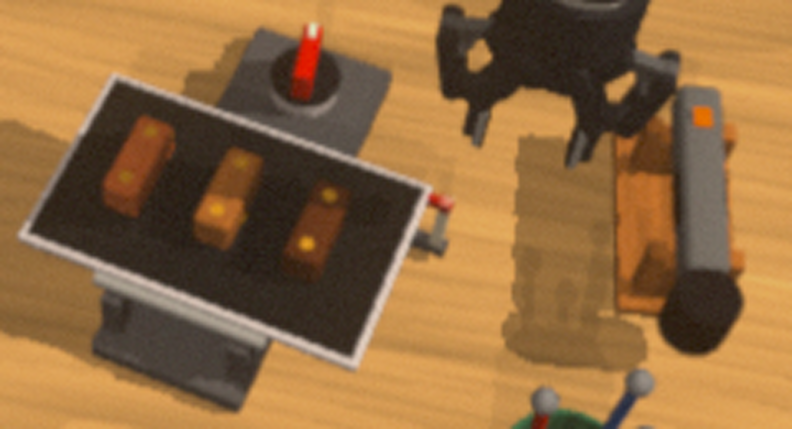

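View pics/o_c.png

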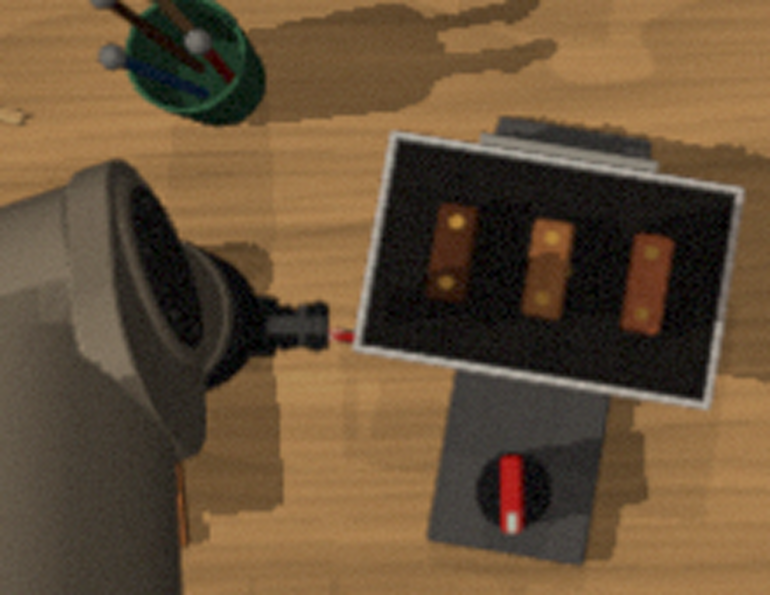

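The lamp is back in its rest: head at crop (703,312), orange square at (703,116), as at the start. The pulls haven't moved. Now I return them, dark one first.

apply_moves(deltas=[{"xyz": [0.0117, -0.0294, 0], "turn": -0.0358}, {"xyz": [0.0117, -0.0294, 0], "turn": -0.0358}, {"xyz": [0.0117, -0.0294, 0], "turn": -0.0358}, {"xyz": [0.0117, -0.0294, 0], "turn": -0.0358}, {"xyz": [0, 0, -0.01], "turn": 0}, {"xyz": [0, 0, 0], "turn": 0}, {"xyz": [0, 0, 0], "turn": 0}])

```text
clock: 36.28
tcp_pos: [0.6022, 0.0675, 0.3112]
orientation: [-0.281, -3.127, -0.001]
contact_force: [0.1, -0.1, 1.4]
grip_width: 0.0516
```

```bash
python3 st.py
```

```text
t 36.28 tcp [0.6022 0.0675 0.3112] jaw deg 79.73 rad 1.392 zax [-0.002  0.001 -1.   ] w 0.0516 F [ 0.1 -0.1  1.4] q [-0.44  0.48  0.3   1.83 -0.18  0.86  1.34]
```

apply_moves(deltas=[{"xyz": [0.0026, -0.0093, 0], "turn": -0.013}, {"xyz": [0, 0, -0.01], "turn": 0}, {"xyz": [0, 0, 0], "turn": 0}, {"xyz": [0, 0, 0], "turn": 0}])

```text
clock: 36.62
tcp_pos: [0.6049, 0.0571, 0.3013]
orientation: [-0.303, -3.125, 0.0]
contact_force: [-0.5, -0.1, -0.2]
grip_width: 0.0513
```

apply_moves(deltas=[{"xyz": [0, 0, -0.015], "turn": 0}, {"xyz": [0, 0, -0.015], "turn": 0}, {"xyz": [0, 0, -0.012], "turn": 0}, {"xyz": [0, 0, -0.005], "turn": 0}, {"xyz": [0, 0, 0], "turn": 0}, {"xyz": [0, 0, 0], "turn": 0}])

```text
clock: 37.12
tcp_pos: [0.6054, 0.0566, 0.2551]
orientation: [-0.305, -3.127, 0.0]
contact_force: [-0.6, -0.8, -0.2]
grip_width: 0.0511
```

```bash
python3 st.py
```

```text
t 37.12 tcp [0.6054 0.0566 0.2551] jaw deg 78.87 rad 1.376 zax [-0. -0. -1.] w 0.0511 F [-0.6 -0.8 -0.2] q [-0.41  0.56  0.28  1.86 -0.22  0.76  1.37]
```

apply_moves(deltas=[{"xyz": [-0.0006, 0.0015, 0], "turn": 0}, {"xyz": [0, 0, 0], "turn": 0}])

```text
clock: 37.28
tcp_pos: [0.605, 0.0583, 0.2558]
orientation: [0.305, 3.126, 0.001]
contact_force: [0.5, 0.7, 0.2]
grip_width: 0.0513
```

apply_moves(deltas=[{"xyz": [0, 0, 0], "turn": 0}, {"xyz": [0, 0, 0], "turn": 0}, {"xyz": [0, 0, 0], "turn": 0}, {"xyz": [0, 0, 0], "turn": 0}, {"xyz": [0, 0, 0], "turn": 0}, {"xyz": [0, 0, 0], "turn": 0}], claw=1, squeeze=40)

```text
clock: 37.78
tcp_pos: [0.6049, 0.0581, 0.2556]
orientation: [0.305, 3.126, 0.001]
contact_force: [-1.4, 0.5, 6.1]
grip_width: 0.025
```

```bash
python3 st.py
```

```text
t 37.78 tcp [0.6049 0.0581 0.2556] jaw deg 78.86 rad 1.376 zax [ 0.001  0.    -1.   ] w 0.0250 F [-1.4  0.5  6.1] q [-0.41  0.56  0.28  1.86 -0.22  0.76  1.37]
```

apply_moves(deltas=[{"xyz": [0, 0, 0.015], "turn": 0}, {"xyz": [0, 0, 0.03], "turn": 0}, {"xyz": [0, 0, 0.025], "turn": 0}, {"xyz": [-0.0094, -0.0362, 0], "turn": 0.0204}, {"xyz": [-0.0094, -0.0362, 0], "turn": 0.0204}, {"xyz": [-0.0094, -0.0362, 0], "turn": 0.0204}, {"xyz": [-0.0094, -0.0362, 0], "turn": 0.0204}, {"xyz": [-0.0094, -0.0362, 0], "turn": 0.0204}, {"xyz": [-0.0094, -0.0362, 0], "turn": 0.0204}, {"xyz": [-0.0094, -0.0362, 0], "turn": 0.0204}, {"xyz": [-0.0094, -0.0362, 0], "turn": 0.0204}, {"xyz": [-0.0094, -0.0362, 0], "turn": 0.0204}])

```text
clock: 38.78
tcp_pos: [0.5192, -0.2694, 0.3247]
orientation: [-0.015, -3.141, -0.0]
contact_force: [0.1, -0.1, -0.4]
grip_width: 0.025
```

apply_moves(deltas=[{"xyz": [-0.0094, -0.0362, 0], "turn": 0.0204}, {"xyz": [-0.0094, -0.0362, 0], "turn": 0.0204}, {"xyz": [0, 0, -0.03], "turn": 0}, {"xyz": [0, 0, -0.03], "turn": 0}, {"xyz": [0, 0, -0.03], "turn": 0}, {"xyz": [0, 0, -0.02], "turn": 0}, {"xyz": [0, 0, 0], "turn": 0}, {"xyz": [0, 0, 0], "turn": 0}])

```text
clock: 39.45
tcp_pos: [0.5008, -0.3401, 0.2141]
orientation: [0.047, -3.139, -0.002]
contact_force: [-0.3, -0.7, -0.4]
grip_width: 0.0251
```

```bash
python3 st.py
```

```text
t 39.45 tcp [ 0.5008 -0.3401  0.2141] jaw deg 91.71 rad 1.601 zax [-0.002  0.001 -1.   ] w 0.0251 F [-0.3 -0.7 -0.4] q [ 0.28  0.62  0.28  1.88 -0.26  0.69  2.32]
```

apply_moves(deltas=[{"xyz": [0.0005, 0, -0.007], "turn": 0}, {"xyz": [0, 0, -0.006], "turn": 0}, {"xyz": [0, 0, -0.003], "turn": 0}, {"xyz": [0, 0, -0.002], "turn": 0}, {"xyz": [0, 0, -0.001], "turn": 0}, {"xyz": [0, 0, 0], "turn": 0}, {"xyz": [0, 0, 0], "turn": 0}])

```text
clock: 40.03
tcp_pos: [0.5019, -0.3402, 0.1962]
orientation: [-0.047, 3.141, -0.0]
contact_force: [-0.2, -0.0, -0.2]
grip_width: 0.0249
```

```bash
python3 st.py; python3 crop.py p scene 90 380 140 280 2.7
```

```text
t 40.03 tcp [ 0.5019 -0.3402  0.1962] jaw deg 91.72 rad 1.601 zax [ 0. -0. -1.] w 0.0249 F [-0.2 -0.  -0.2] q [ 0.29  0.64  0.27  1.88 -0.27  0.65  2.33]
```

View pics/p_c.png

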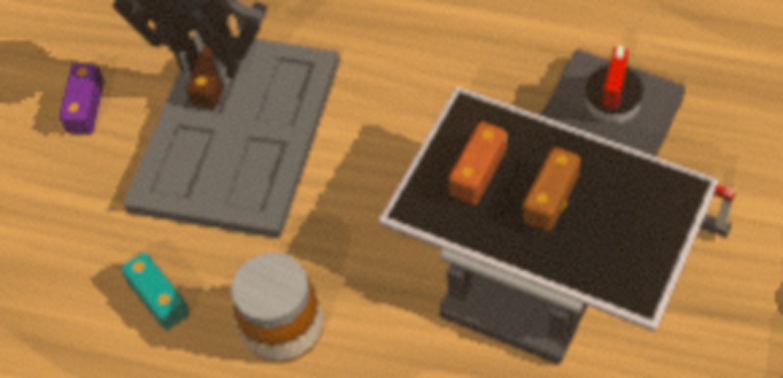

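The dark pull is already below the tray rim with no force, its dot at crop (202,82). I lower a last bit and release.

apply_moves(deltas=[{"xyz": [0, 0, -0.001], "turn": 0}, {"xyz": [0, 0, -0.001], "turn": 0}, {"xyz": [0, 0, 0], "turn": 0}, {"xyz": [0, 0, 0], "turn": 0}])

```text
clock: 40.42
tcp_pos: [0.502, -0.3404, 0.1948]
orientation: [-0.047, 3.141, -0.0]
contact_force: [-1.2, 1.6, 6.4]
grip_width: 0.025
```

apply_moves(deltas=[{"xyz": [0, 0, 0], "turn": 0}, {"xyz": [0, 0, 0], "turn": 0}, {"xyz": [0, 0, 0], "turn": 0}, {"xyz": [0, 0, 0], "turn": 0}], claw=-0.2)

```text
clock: 40.75
tcp_pos: [0.5018, -0.3402, 0.1939]
orientation: [0.047, -3.141, -0.0]
contact_force: [0.6, 0.1, 0.2]
grip_width: 0.0509
```

```bash
python3 st.py
```

```text
t 40.75 tcp [ 0.5018 -0.3402  0.1939] jaw deg 91.72 rad 1.601 zax [-0.  0. -1.] w 0.0509 F [0.6 0.1 0.2] q [ 0.29  0.65  0.27  1.88 -0.27  0.65  2.33]
```

apply_moves(deltas=[{"xyz": [0, 0, 0.02], "turn": 0}, {"xyz": [0, 0, 0.04], "turn": 0}, {"xyz": [0, 0, 0.04], "turn": 0}, {"xyz": [0.01, 0.0375, 0.02], "turn": -0.0246}, {"xyz": [0.01, 0.0375, 0], "turn": -0.0246}, {"xyz": [0.01, 0.0375, 0], "turn": -0.0246}, {"xyz": [0.01, 0.0375, 0], "turn": -0.0246}, {"xyz": [0.01, 0.0375, 0], "turn": -0.0246}, {"xyz": [0.01, 0.0375, 0], "turn": -0.0246}, {"xyz": [0.01, 0.0375, 0], "turn": -0.0246}, {"xyz": [0.01, 0.0375, 0], "turn": -0.0246}, {"xyz": [0.01, 0.0375, 0], "turn": -0.0246}])

```text
clock: 41.75
tcp_pos: [0.5914, -0.0025, 0.3131]
orientation: [0.302, 3.127, 0.0]
contact_force: [1.2, 0.3, 0.3]
grip_width: 0.0514
```

apply_moves(deltas=[{"xyz": [0, 0, -0.01], "turn": 0}, {"xyz": [0, 0, 0], "turn": 0}, {"xyz": [0, 0, 0], "turn": 0}])

```text
clock: 42.0
tcp_pos: [0.5909, -0.0046, 0.3025]
orientation: [-0.299, -3.126, 0.001]
contact_force: [-0.5, -0.9, 0.7]
grip_width: 0.0513
```

```bash
python3 st.py; python3 crop.py q scene 90 380 140 280 2.7
```

```text
t 42.00 tcp [ 0.5909 -0.0046  0.3025] jaw deg 79.07 rad 1.380 zax [-0.002 -0.001 -1.   ] w 0.0513 F [-0.5 -0.9  0.7] q [-0.35  0.47  0.34  1.87 -0.2   0.83  1.46]
```

View pics/q_c.png

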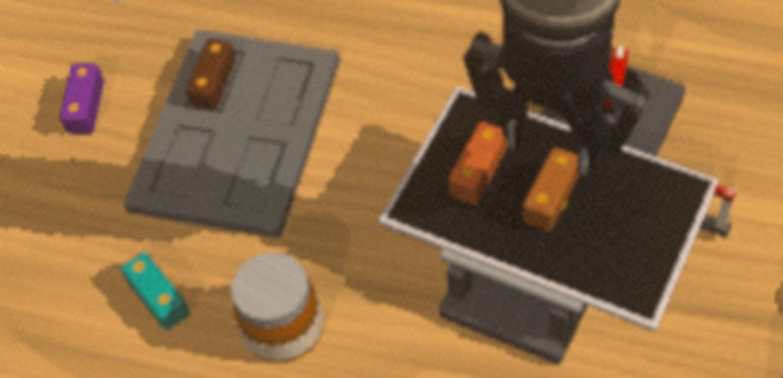

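The dark pull sits in its pocket at crop (211,72). The middle pull at (552,188) hasn't moved and lies below the gripper.

apply_moves(deltas=[{"xyz": [0.001, 0.0015, -0.012], "turn": 0}, {"xyz": [0, 0, -0.015], "turn": 0}, {"xyz": [0, 0, -0.015], "turn": 0}, {"xyz": [0, 0, -0.006], "turn": 0}, {"xyz": [0, 0, 0], "turn": 0}, {"xyz": [0, 0, 0], "turn": 0}])

```text
clock: 42.55
tcp_pos: [0.5923, -0.0038, 0.2549]
orientation: [-0.302, -3.127, 0.001]
contact_force: [0.5, 0.5, -0.1]
grip_width: 0.051
```

apply_moves(deltas=[{"xyz": [0, 0, 0], "turn": 0}, {"xyz": [0, 0, 0], "turn": 0}, {"xyz": [0, 0, 0], "turn": 0}, {"xyz": [0, 0, 0], "turn": 0}, {"xyz": [0, 0, 0], "turn": 0}, {"xyz": [0, 0, 0], "turn": 0}], claw=1, squeeze=40)

```text
clock: 43.05
tcp_pos: [0.5928, -0.003, 0.256]
orientation: [0.3, 3.125, 0.0]
contact_force: [-0.9, -0.5, 6.1]
grip_width: 0.0247
```

```bash
python3 st.py
```

```text
t 43.05 tcp [ 0.5928 -0.003   0.256 ] jaw deg 79.02 rad 1.379 zax [ 0.002  0.    -1.   ] w 0.0247 F [-0.9 -0.5  6.1] q [-0.33  0.54  0.31  1.89 -0.23  0.74  1.49]
```

apply_moves(deltas=[{"xyz": [0, 0, 0.015], "turn": 0}, {"xyz": [0, 0, 0.03], "turn": 0}, {"xyz": [0, 0, 0.025], "turn": 0}, {"xyz": [-0.012, -0.0336, 0], "turn": 0.0277}, {"xyz": [-0.012, -0.0336, 0], "turn": 0.0277}, {"xyz": [-0.012, -0.0336, 0], "turn": 0.0277}, {"xyz": [-0.012, -0.0336, 0], "turn": 0.0277}, {"xyz": [-0.012, -0.0336, 0], "turn": 0.0277}, {"xyz": [-0.012, -0.0336, 0], "turn": 0.0277}, {"xyz": [-0.012, -0.0336, 0], "turn": 0.0277}, {"xyz": [-0.012, -0.0336, 0], "turn": 0.0277}])

```text
clock: 43.97
tcp_pos: [0.4954, -0.273, 0.3251]
orientation: [-0.05, 3.141, 0.0]
contact_force: [0.9, 0.5, 0.3]
grip_width: 0.0253
```

apply_moves(deltas=[{"xyz": [0, 0, -0.03], "turn": 0}, {"xyz": [0, 0, -0.03], "turn": 0}, {"xyz": [0, 0, -0.03], "turn": 0}, {"xyz": [0, 0, -0.02], "turn": 0}, {"xyz": [0, 0, 0], "turn": 0}, {"xyz": [0, 0, 0], "turn": 0}])

```text
clock: 44.47
tcp_pos: [0.496, -0.2716, 0.2145]
orientation: [0.047, -3.139, -0.001]
contact_force: [0.5, 0.5, 0.6]
grip_width: 0.0251
```

```bash
python3 st.py
```

```text
t 44.47 tcp [ 0.496  -0.2716  0.2145] jaw deg 91.73 rad 1.601 zax [-0.002  0.001 -1.   ] w 0.0251 F [0.5 0.5 0.6] q [ 0.17  0.57  0.29  1.98 -0.26  0.64  2.23]
```

apply_moves(deltas=[{"xyz": [0.0003, 0, -0.007], "turn": 0}, {"xyz": [0, 0, -0.006], "turn": 0}, {"xyz": [0, 0, -0.003], "turn": 0}, {"xyz": [0, 0, -0.002], "turn": 0}, {"xyz": [0, 0, -0.001], "turn": 0}, {"xyz": [0, 0, 0], "turn": 0}, {"xyz": [0, 0, 0], "turn": 0}])

```text
clock: 45.05
tcp_pos: [0.4967, -0.2718, 0.1963]
orientation: [-0.047, 3.141, -0.0]
contact_force: [0.3, -0.0, -0.0]
grip_width: 0.0252
```

apply_moves(deltas=[{"xyz": [0, 0, -0.001], "turn": 0}, {"xyz": [0, 0, 0], "turn": 0}, {"xyz": [0, 0, 0], "turn": 0}])

```text
clock: 45.3
tcp_pos: [0.4968, -0.2718, 0.1953]
orientation: [-0.047, 3.141, -0.0]
contact_force: [0.3, -0.4, 1.9]
grip_width: 0.0249
```

```bash
python3 st.py; python3 crop.py r1 scene 90 380 140 280 2.7
```

```text
t 45.30 tcp [ 0.4968 -0.2718  0.1953] jaw deg 91.73 rad 1.601 zax [ 0.001 -0.    -1.   ] w 0.0249 F [ 0.3 -0.4  1.9] q [ 0.18  0.6   0.28  1.98 -0.28  0.6   2.24]
```

View pics/r1_c.png

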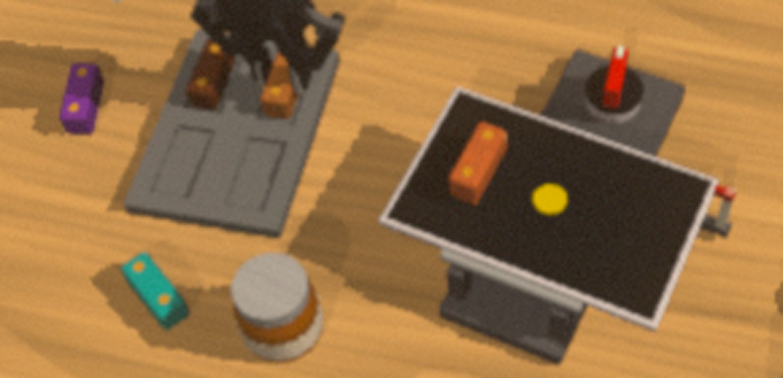

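The light pull is in its pocket, its dot at crop (276,93). I release it and go for the last one at (478,160).

apply_moves(deltas=[{"xyz": [0, 0, 0], "turn": 0}, {"xyz": [0, 0, 0], "turn": 0}, {"xyz": [0, 0, 0], "turn": 0}, {"xyz": [0, 0, 0], "turn": 0}], claw=-0.2)

```text
clock: 45.68
tcp_pos: [0.4965, -0.2717, 0.195]
orientation: [0.047, -3.141, -0.0]
contact_force: [-0.2, 0.1, -1.0]
grip_width: 0.0517
```

apply_moves(deltas=[{"xyz": [0, 0, 0.02], "turn": 0}, {"xyz": [0, 0, 0.04], "turn": 0}, {"xyz": [0, 0, 0.04], "turn": 0}, {"xyz": [0.0141, 0.0341, 0.015], "turn": -0.037}, {"xyz": [0.0141, 0.0341, 0], "turn": -0.037}, {"xyz": [0.0141, 0.0341, 0], "turn": -0.037}, {"xyz": [0.0141, 0.0341, 0], "turn": -0.037}, {"xyz": [0.0141, 0.0341, 0], "turn": -0.037}, {"xyz": [0.0141, 0.0341, 0], "turn": -0.037}, {"xyz": [0, 0, -0.01], "turn": 0}, {"xyz": [0, 0, 0], "turn": 0}, {"xyz": [0, 0, 0], "turn": 0}])

```text
clock: 46.68
tcp_pos: [0.5808, -0.0673, 0.2995]
orientation: [-0.3, -3.126, 0.001]
contact_force: [-0.5, -0.4, -0.1]
grip_width: 0.0513
```

```bash
python3 st.py
```

```text
t 46.68 tcp [ 0.5808 -0.0673  0.2995] jaw deg 79.05 rad 1.380 zax [-0.002 -0.001 -1.   ] w 0.0513 F [-0.5 -0.4 -0.1] q [-0.27  0.47  0.37  1.89 -0.22  0.82  1.59]
```

apply_moves(deltas=[{"xyz": [0, 0, -0.012], "turn": 0}, {"xyz": [0, 0, -0.015], "turn": 0}, {"xyz": [0, 0, -0.012], "turn": 0}, {"xyz": [0, 0, -0.005], "turn": 0}, {"xyz": [0, 0, 0], "turn": 0}, {"xyz": [0, 0, 0], "turn": 0}])

```text
clock: 47.18
tcp_pos: [0.5811, -0.0678, 0.2559]
orientation: [-0.302, -3.126, 0.0]
contact_force: [-1.3, -0.9, 0.6]
grip_width: 0.051
```

apply_moves(deltas=[{"xyz": [0, 0, 0], "turn": 0}, {"xyz": [0, 0, 0], "turn": 0}, {"xyz": [0, 0, 0], "turn": 0}, {"xyz": [0, 0, 0], "turn": 0}, {"xyz": [0, 0, 0], "turn": 0}, {"xyz": [0, 0, 0], "turn": 0}], claw=1, squeeze=40)

```text
clock: 47.68
tcp_pos: [0.5816, -0.0672, 0.2569]
orientation: [0.301, 3.126, 0.0]
contact_force: [-2.1, -0.7, 5.6]
grip_width: 0.0248
```

```bash
python3 st.py
```

```text
t 47.68 tcp [ 0.5816 -0.0672  0.2569] jaw deg 79.01 rad 1.379 zax [ 0.001  0.    -1.   ] w 0.0248 F [-2.1 -0.7  5.6] q [-0.25  0.53  0.34  1.91 -0.25  0.74  1.62]
```

apply_moves(deltas=[{"xyz": [0, 0, 0.015], "turn": 0}, {"xyz": [0, 0, 0.03], "turn": 0}, {"xyz": [0, 0, 0.025], "turn": 0}, {"xyz": [0.0014, -0.0338, 0], "turn": 0.0277}, {"xyz": [0.0014, -0.0338, 0], "turn": 0.0277}, {"xyz": [0.0014, -0.0338, 0], "turn": 0.0277}, {"xyz": [0.0014, -0.0338, 0], "turn": 0.0277}, {"xyz": [0.0014, -0.0338, 0], "turn": 0.0277}, {"xyz": [0.0014, -0.0338, 0], "turn": 0.0277}, {"xyz": [0.0014, -0.0338, 0], "turn": 0.0277}, {"xyz": [0.0014, -0.0338, 0], "turn": 0.0277}])

```text
clock: 48.6
tcp_pos: [0.5922, -0.3389, 0.3258]
orientation: [0.049, -3.141, -0.001]
contact_force: [0.3, 0.8, -0.9]
grip_width: 0.025
```

apply_moves(deltas=[{"xyz": [0, 0, -0.03], "turn": 0}, {"xyz": [0, 0, -0.03], "turn": 0}, {"xyz": [0, 0, -0.03], "turn": 0}, {"xyz": [0, 0, -0.02], "turn": 0}, {"xyz": [0, 0, 0], "turn": 0}, {"xyz": [0, 0, 0], "turn": 0}])

```text
clock: 49.1
tcp_pos: [0.5921, -0.3372, 0.2151]
orientation: [0.047, -3.139, -0.002]
contact_force: [0.3, -0.3, 0.8]
grip_width: 0.025
```

```bash
python3 st.py
```

```text
t 49.10 tcp [ 0.5921 -0.3372  0.2151] jaw deg 91.72 rad 1.601 zax [-0.002  0.001 -1.   ] w 0.0250 F [ 0.3 -0.3  0.8] q [ 0.22  0.71  0.3   1.68 -0.28  0.79  2.25]
```

apply_moves(deltas=[{"xyz": [0.0003, -0.0003, -0.007], "turn": 0}, {"xyz": [0, 0, -0.006], "turn": 0}, {"xyz": [0, 0, -0.003], "turn": 0}, {"xyz": [0, 0, -0.002], "turn": 0}, {"xyz": [0, 0, -0.001], "turn": 0}, {"xyz": [0, 0, 0], "turn": 0}, {"xyz": [0, 0, 0], "turn": 0}])

```text
clock: 49.68
tcp_pos: [0.5928, -0.3378, 0.1973]
orientation: [-0.047, 3.141, -0.0]
contact_force: [0.1, -0.5, -0.3]
grip_width: 0.0254
```

```bash
python3 st.py; python3 crop.py s1 scene 90 380 140 280 2.7
```

```text
t 49.68 tcp [ 0.5928 -0.3378  0.1973] jaw deg 91.71 rad 1.601 zax [ 0. -0. -1.] w 0.0254 F [ 0.1 -0.5 -0.3] q [ 0.23  0.74  0.29  1.69 -0.29  0.76  2.26]
```

View pics/s1_c.png

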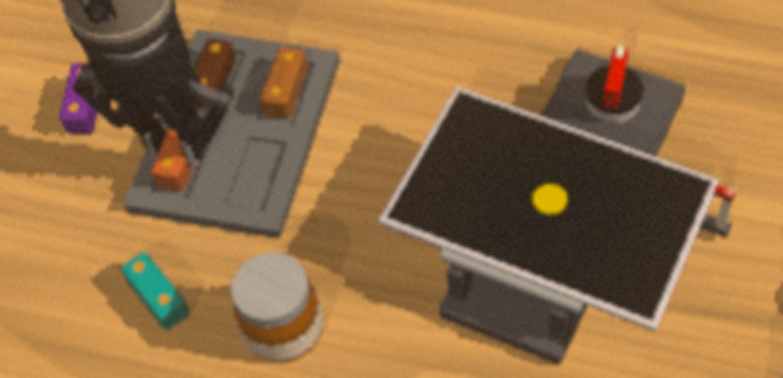

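The last pull is in its pocket at crop (172,163). I set it down, release, and retreat.

apply_moves(deltas=[{"xyz": [0, 0, -0.001], "turn": 0}, {"xyz": [0, 0, -0.001], "turn": 0}, {"xyz": [0, 0, 0], "turn": 0}, {"xyz": [0, 0, 0], "turn": 0}])

```text
clock: 50.07
tcp_pos: [0.5929, -0.338, 0.1962]
orientation: [-0.047, 3.14, -0.0]
contact_force: [-1.5, 1.7, 6.8]
grip_width: 0.025
```

apply_moves(deltas=[{"xyz": [0, 0, 0], "turn": 0}, {"xyz": [0, 0, 0], "turn": 0}, {"xyz": [0, 0, 0], "turn": 0}, {"xyz": [0, 0, 0], "turn": 0}], claw=-0.2)

```text
clock: 50.4
tcp_pos: [0.5927, -0.3378, 0.1949]
orientation: [0.047, -3.141, -0.0]
contact_force: [-0.8, 0.6, 0.1]
grip_width: 0.0513
```

apply_moves(deltas=[{"xyz": [0, 0, 0.02], "turn": 0}, {"xyz": [0, 0, 0.04], "turn": 0}, {"xyz": [0, 0, 0.04], "turn": 0}, {"xyz": [0, 0, 0.04], "turn": 0}, {"xyz": [-0.015, 0.035, 0.03], "turn": 0}, {"xyz": [-0.015, 0.035, 0.03], "turn": 0}, {"xyz": [-0.015, 0.035, 0], "turn": 0}, {"xyz": [-0.015, 0.035, 0], "turn": 0}, {"xyz": [-0.015, 0.035, 0], "turn": 0}, {"xyz": [-0.015, 0.035, 0], "turn": 0}, {"xyz": [0, 0, 0], "turn": 0}, {"xyz": [0, 0, 0], "turn": 0}])

```text
clock: 51.4
tcp_pos: [0.5065, -0.1356, 0.3868]
orientation: [-0.053, 3.141, 0.002]
contact_force: [0.0, -0.3, -0.7]
grip_width: 0.0515
```

```bash
python3 st.py; python3 crop.py u scene 90 470 130 280 2; python3 crop.py v top 110 460 140 310 2.2
```

```text
t 51.40 tcp [ 0.5065 -0.1356  0.3868] jaw deg 91.95 rad 1.605 zax [ 0.     0.001 -1.   ] w 0.0515 F [ 0.  -0.3 -0.7] q [-0.15  0.25  0.35  1.95 -0.11  0.95  1.85]
```

View pics/u_c.png

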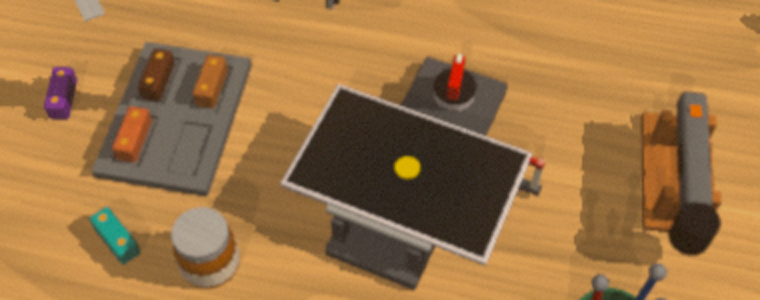

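View pics/v_c.png

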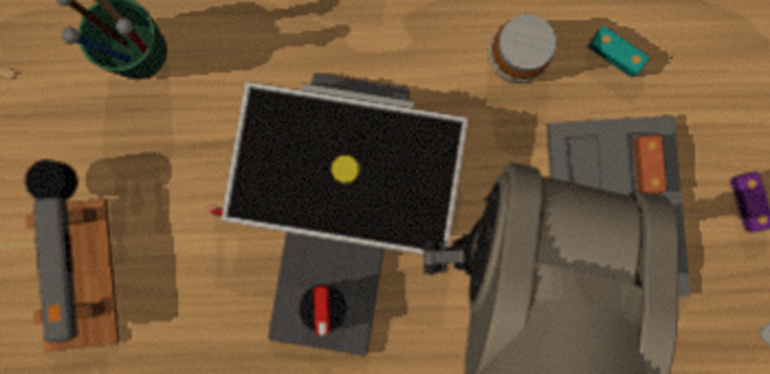

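All pulls are in their pockets, at scene crop (155,75), (210,80) and (131,133). The lamp is in its rest with its head at (694,228), and the pointer is on the post at (536,163). One numeric comparison with the first picture, then I hand in.

Run:
```python
import cv2
for c,n,R in(('scene','u',{'lamp':(425,172,448,256),'SE':(158,150,178,184),'SW':(184,155,206,186),'NE':(145,180,170,214),'jar':(172,230,212,272),'pot':(372,262,425,322)}),('top','v',{'lamp':(122,210,148,296),'pot':(140,130,190,178),'jar':(333,145,365,178)})):
  a=cv2.imread(f'pics/a_{c}.png');b=cv2.imread(f'pics/{n}.png')
  for k,(x0,y0,x1,y1) in R.items():
    f=8;T=cv2.resize(a[y0:y1,x0:x1],None,fx=f,fy=f,interpolation=cv2.INTER_CUBIC);S=cv2.resize(b[y0-6:y1+6,x0-6:x1+6],None,fx=f,fy=f,interpolation=cv2.INTER_CUBIC)
    r=cv2.matchTemplate(S,T,cv2.TM_CCOEFF_NORMED);_,v,_,p=cv2.minMaxLoc(r);print(c,k,'shift px',p[0]/f-6,p[1]/f-6,'score %.2f'%v)
```

```text
scene lamp shift px 0.625 0.0 score 0.99
scene SE shift px -0.125 -0.125 score 0.99
scene SW shift px 0.375 0.0 score 0.99
scene NE shift px -0.25 0.0 score 0.99
scene jar shift px 0.0 0.0 score 1.00
scene pot shift px 0.0 0.0 score 1.00
top lamp shift px -0.625 0.125 score 0.99
top pot shift px 0.0 0.0 score 1.00
top jar shift px 0.0 0.0 score 1.00
```

```bash
python3 -c "
from bench import r
print(r.hand_in())"
```

```text
the job is handed in; nothing more can be done
None
```

The whole job was done in the order asked and handed in at about 51 s of the 210 s allowed; the hand-in gave no verdict.

- **Plate:** I turned the red knob clockwise by 2.0 rad, which puts it at about 2.99 by the camera. The red pointer met the post's red top and still did in the last pictures. One corner measurement disagreed slightly, putting the near edge about 1.4 mm low, which is within camera error.
- **Pulls to plate:** Three pulls were present. I laid them flat and side by side on the plate, and none was knocked aside.
- **Lamp:** I held it still and level with its lens about 10 cm above the yellow spot for over 4 s. It went back in its rest the same way round, with the last pictures showing it about 1–2 mm to the side of where it started.
- **Pulls to tray:** Each went back into the pocket it came from, within about 1 mm in the scene view.
- **Bystanders:** The jar and the brush pot show no shift. The purple and turquoise look-alikes were not touched.

The highest force reading I saw was about 26 N, while turning the knob.

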